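# Chill the four capped sample bottles

## Task

Put the four capped sample bottles to chill: stand each one upright, down on the floor of the well, in the aluminium cooling block cut for its shape and size (round or square, large or small), and let go. The large bottles need longest, so both large ones must be in their blocks before either small one goes into its block. Leave the open beaker and the open square jar, which have no caps, where they stand.

Things in the scene. Friction and masses are not known exactly. Their poses are not given: they have to be found in the camera images.
- large_round_bottle_center (a point): Loose closed bottle of milky white plastic with a white screw cap: a round cylindrical bottle, diameter 50 mm, 90 mm tall overall (body 64 mm, then a 38 mm round screw cap). The point is its centre, half-way up (45 mm above its underside); z points up. About 160 g, weight varies.
- large_square_bottle_center (a point): Loose closed bottle of milky white plastic with a white screw cap: a square bottle with upright flat sides, 46 x 46 mm, 90 mm tall overall (body 64 mm, then a 38 mm round screw cap). The point is its centre, half-way up (45 mm above its underside); z points up, x and y are square to its flat sides. About 160 g, weight varies.
- small_round_bottle_center (a point): Loose closed bottle of milky white plastic with a white screw cap: a round cylindrical bottle, diameter 30 mm, 76 mm tall overall (body 50 mm, then a 24 mm round screw cap). The point is its centre, half-way up (38 mm above its underside); z points up. About 60 g, weight varies.
- small_square_bottle_center (a point): Loose closed bottle of milky white plastic with a white screw cap: a square bottle with upright flat sides, 30 x 30 mm, 76 mm tall overall (body 50 mm, then a 24 mm round screw cap). The point is its centre, half-way up (38 mm above its underside); z points up, x and y are square to its flat sides. About 60 g, weight varies.
- large_round_block: Fixed bare aluminium cooling block, 96 x 96 mm, with one round well of diameter 68 mm in its middle, for the large round bottle. Block 24 mm high, well 14 mm deep with a grey pad on its floor, 10 mm above the table. Origin: centre of the block's underside, on the table; z up, x and y parallel to its sides. In its well the bottle's centre is 55 mm above this origin.
- large_square_block: Fixed bare aluminium cooling block, 96 x 96 mm, with one square well of 66 x 66 mm (sides parallel to those of the block) in its middle, for the large square bottle. Block 24 mm high, well 14 mm deep with a grey pad on its floor, 10 mm above the table. Origin: centre of the block's underside, on the table; z up, x and y parallel to its sides. In its well the bottle's centre is 55 mm above this origin.
- small_round_block: Fixed bare aluminium cooling block, 76 x 76 mm, with one round well of diameter 48 mm in its middle, for the small round bottle. Block 24 mm high, well 14 mm deep with a grey pad on its floor, 10 mm above the table. Origin: centre of the block's underside, on the table; z up, x and y parallel to its sides. In its well the bottle's centre is 48 mm above this origin.
- small_square_block: Fixed bare aluminium cooling block, 76 x 76 mm, with one square well of 48 x 48 mm (sides parallel to those of the block) in its middle, for the small square bottle. Block 24 mm high, well 14 mm deep with a grey pad on its floor, 10 mm above the table. Origin: centre of the block's underside, on the table; z up, x and y parallel to its sides. In its well the bottle's centre is 48 mm above this origin.
- beaker_center (a point): Open white plastic beaker without a cap, to be left alone: rim diameter 52 mm, 70 mm tall, loose. The point is its centre, 35 mm above its underside.
- open_jar_center (a point): Open square white plastic jar without a cap, to be left alone: 46 x 46 mm, 66 mm tall, loose. The point is its centre, 33 mm above its underside. Besides, a flat steel spatula and tweezers (up to 4 mm high) lie between bottles and blocks; other equipment stands farther out along the table's far edge and sides.
Mind the look-alikes: they are no part of the job. What is shaped like the part that bears small_square_bottle_center but brown is not meant.

How it is judged:
By the outcome, as a careful person would: the job done as asked, in the order asked, and still so for the second after the job is handed in, with the robot touching nothing.
It also fails if it takes over 102 s, if anything falls off the work surface, if the arm or the gripper's body presses on something with over 40 N, if the wrist force passes 120 N, or if a joint passes its speed limit or range.

## Robot

A 7-joint arm with a two-finger parallel gripper is mounted at the origin on the work surface. World frame = base frame: x ahead of the robot, y to its left, z up, the work surface at z = 0. Lengths are in m, angles in rad, forces in N, time in s.
With the tool pointing down it reaches from about 0.4 to 0.85 m from the base axis. Payload 10.4 kg.
Tool frame: the origin (TCP) lies at the very end of the fingers, on their centre line; the grasp point (between the pads) lies 19 mm behind it (manip.grip_depth is the distance from the TCP to the grasp point, in m); z points along the fingers, y is the direction in which the jaws open and shut (so a half turn about z gives the same grasp; the last joint's range is limited). The gripper opens to 85 mm and grips with 20 to 120 N. Pads are 22 mm wide; open, the fingers measure 114 mm over their backs; the gripper's body (76 mm by 85 mm) begins 54 mm behind the grasp point. The pads swing forward as they close: fully open they stand 13 mm farther back than shut.
Start: joints at [-1.2, 0.332, -0.065, 1.46, 0.022, 1.35, -0.088], TCP at [0.24, 0.577, 0.21] pointing down, gripper open.
Joint ranges: [-2.6, 2.6], [-0.5, 2.12], [-1.47, 1.34], [0.16, 2.42], [-1.27, 4.41], [0.06, 2.06], [-2.6, 2.6]. Speed limits (rad/s): [2.22, 2.22, 2.79, 2.79, 3.14, 3.14, 3.14].

## Interface

Orientations are given as a unit quaternion [x, y, z, w].
In Python, from workcell import manip gives the robot as it stands.
- The arm moves only by the tool step_arm, never from a script. Its argument "motion" is a list of rows, each a list of 6 numbers: the shift along the tool's x, y, z in mm, then the turn, a rotation vector about the tool's x, y, z in degrees. A call has 1 to 20 rows; each row shifts and turns the pose as measured when the row begins, along the tool's axes as they then stand; what a row does not reach is not made up. A row lasts 1/8 s, in which the tool goes at most 62.5 mm and 10.7 degrees, less where a joint would pass 70% of its speed; a pose out of reach is approached as far as the arm can. A call with a gripper value outside its range is refused whole. "jaw" is the finger opening in mm, from 0 to 85.4, set as the call begins (left out, the last holds). The fingers move at their own pace and stop on an object; "force" is the grip in N (left out, the last holds). Time passes only in rows, so rows that do not move let the fingers close. It gives the time, the measured TCP pose, the force and the opening at its end, in the units of the state.
- manip.get_obs(): the state, without advancing time (a new reading comes with each control period).
- manip.camera(name): name is "side" or "top" or "wrist"; returns the picture (480x640x3 uint8, blue, green, red); there is no depth.
- manip.camera_info(name): a dict with "camera_matrix" (3x3 intrinsics, pixels), "R" (3x3) and "t" (3): a world point X has camera coordinates R X + t. Camera axes: x right, y down, z forward; pixel columns grow to the right and rows downward; lengths in m; the calibration is good to about 2 mm. A picture is of the moment at which its call begins: read the wrist's pose just before it. camera_info takes no time and is no camera call; for the wrist camera it gives the pose at the moment of the call.
- manip.hand_in(): hands the job in, once; it reports no verdict.
The state is a dict: "clock": time; "joint_pos": joint angles; "joint_velocities": joint speeds; "tau": joint torques, N m; "position": TCP position; "ee_rot": TCP orientation; "ft_force": force on the tool from outside, world axes, zero at the start; "torque": the same for the moment, N m; "grip_width": opening from 0.0 (shut) to 1.0 (fully open).
Only numpy, scipy, OpenCV 4.12 (cv2) and the standard library are available. Lean on these libraries where they do the work, as an engineer would, in place of code of your own. Each camera call takes 0.05 s, during which the arm holds its last target.

## Working session

There is one attempt and no reset: what is moved stays moved. The work goes in short steps, Python scripts to look and compute and a tool call to move; the robot and the scene stay as the last step left them, time stands still between calls to the robot, and variables do not carry over. Pictures are saved under pics/ and viewed, and the job is handed in when it is done.

Besides the shell and the picture viewer there is one more tool, called after "Request:" as name(argument=value, ...), one argument or row to a line, values as JSON. step_arm: Moves the arm, as the interface text tells. Its arguments: {"type":"object","properties":{"motion":{"type":"array"},"jaw":{"type":"number"},"force":{"type":"number"}},"required":["motion"]}

```bash
mkdir -p pics; ls; python3 - <<'E'
from workcell import manip
import cv2
o=manip.get_obs(); print(o['clock'],o['position'],o['ee_rot'],o['grip_width'])
for n in ['top','side','wrist']:
    i=manip.camera_info(n); print(n,i)
    cv2.imwrite(f'pics/{n}0.png',manip.camera(n))
E
```

```text
pics
0.0 [0.23964726 0.57678098 0.20963043] [ 1.95599923e-01  9.80683516e-01 -7.07386701e-04 -1.03982270e-04] 0.9988234192737478
top {'camera_matrix': array([[552.43538319,   0.        , 320.31586884],
       [  0.        , 552.43538319, 246.21140074],
       [  0.        ,   0.        ,   1.        ]]), 'R': array([[ 0.00399487, -0.99991722, -0.01223113],
       [-0.98149987, -0.00157937, -0.19145627],
       [ 0.1914211 ,  0.0127697 , -0.98142493]]), 't': array([0.01736635, 0.51419532, 1.03207045])}
side {'camera_matrix': array([[480.00909776,   0.        , 305.57653265],
       [  0.        , 480.00909776, 244.94042011],
       [  0.        ,   0.        ,   1.        ]]), 'R': array([[ 0.84528862, -0.53429477,  0.00403143],
       [-0.37005596, -0.59086149, -0.71689698],
       [ 0.38541633,  0.60449301, -0.69716746]]), 't': array([-0.44620279,  0.25433781,  0.79591015])}
wrist {'camera_matrix': array([[432.4211505 ,   0.        , 319.87563339],
       [  0.        , 432.4211505 , 246.25972717],
       [  0.        ,   0.        ,   1.        ]]), 'R': array([[ 0.38346673,  0.92355271, -0.00191347],
       [ 0.88572446, -0.36717165,  0.28403724],
       [ 0.26162079, -0.11061364, -0.95881134]]), 't': array([-0.6237443 , -0.03721592,  0.37914018])}
```

View pics/top0.png

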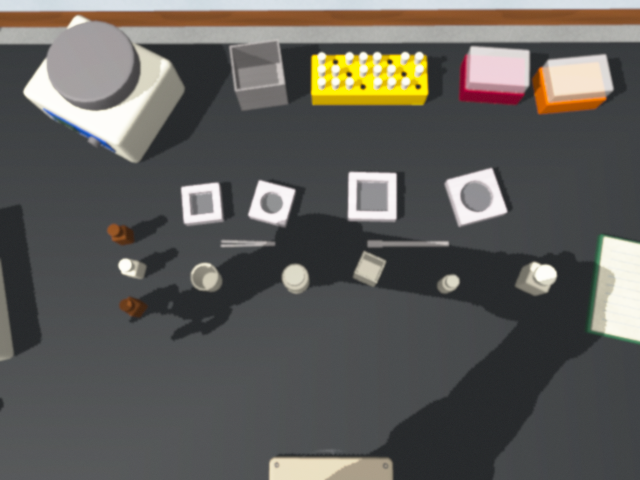

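View pics/side0.png

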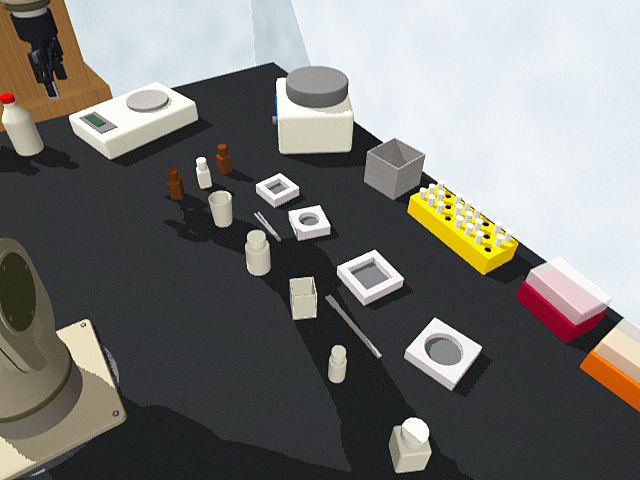

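View pics/wrist0.png

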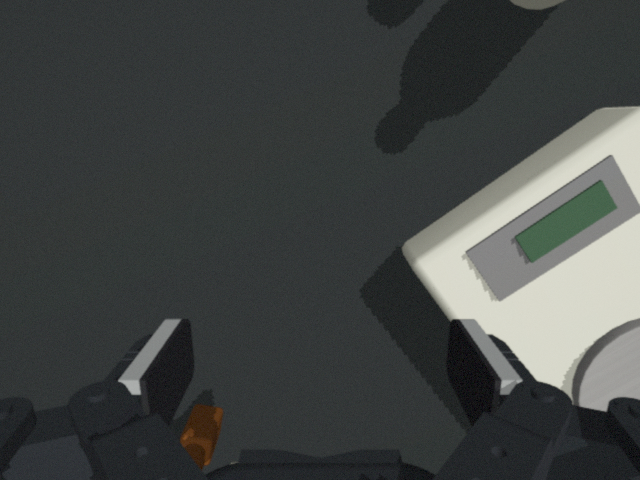

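The top view shows these things:
- **Capped white bottles:** small square at (132,268), large round at (295,278), small round at (449,284), large square at (538,277).
- **Leave alone:** beaker at (205,277), jar at (370,268), and the brown look-alikes at (120,233) and (132,306).
- **Blocks:** small square at (202,203), small round at (271,202), large square at (372,196), large round at (476,196).

I'll enlarge crops to confirm.

```bash
python3 - <<'E'
import cv2,numpy as np
im=cv2.imread('pics/top0.png')
def crop(c,r,w=50,h=50):
    return cv2.resize(im[r-h//2:r+h//2,c-w//2:c+w//2],(200,200),interpolation=cv2.INTER_CUBIC)
a=np.hstack([crop(*p) for p in [(128,268),(295,278),(449,284),(538,277)]])
b=np.hstack([crop(*p) for p in [(202,203),(271,202),(372,196),(476,196)]])
s=cv2.imread('pics/side0.png')
c=np.hstack([cv2.resize(s[r-35:r+35,k-35:k+35],(200,200),interpolation=cv2.INTER_CUBIC) for k,r in [(203,172),(258,250),(338,362),(410,442)]])
cv2.imwrite('pics/crops.png',np.vstack([a,b,c]))
E
```

```text
(no output)
```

View pics/crops.png

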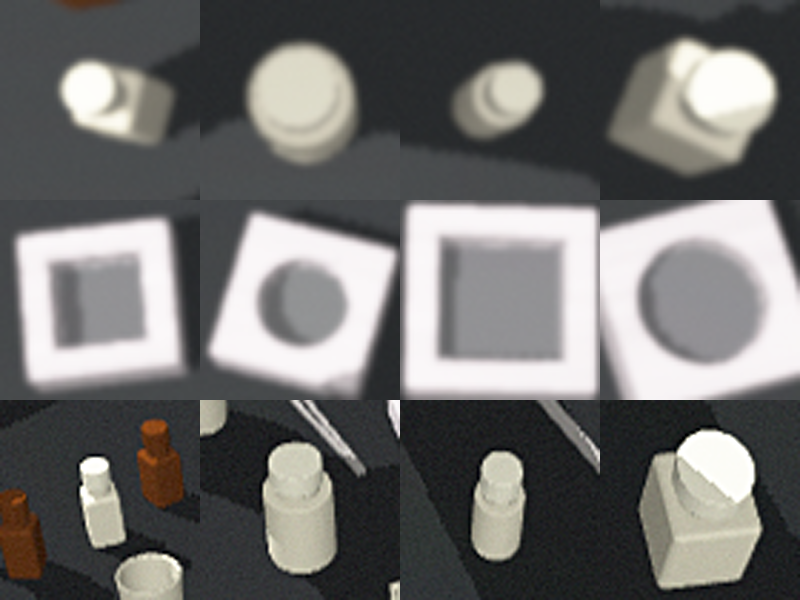

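```bash
cat > h.py <<'E'
import numpy as np,cv2
from workcell import manip
def ray(info,px,z):
    K,R,t=[np.array(info[k]) for k in('camera_matrix','R','t')]
    d=R.T@np.linalg.inv(K)@np.array([px[0],px[1],1.]); c=-R.T@t
    return c+d*(z-c[2])/d[2]
def proj(info,X):
    p=np.array(info['camera_matrix'])@(info['R']@np.array(X)+info['t']); return p[:2]/p[2]
E
python3 - <<'E'
from h import *
T=manip.camera_info('top');S=manip.camera_info('side')
for n,a,b,z in [('SS',(125.5,265),(201,159),.076),('LR',(293.75,274.75),(256.6,234.3),.09),('SR',(452.75,281.25),(338.7,348),.076),('LS',(545.5,275),(415,430),.09)]:
    print(n,ray(T,a,z).round(4),ray(S,b,z).round(4))
im=cv2.imread('pics/top0.png')
m=(im.min(2)>195).astype(np.uint8)
cs,h=cv2.findContours(m,cv2.RETR_CCOMP,cv2.CHAIN_APPROX_NONE)
for c,hh in zip(cs,h[0]):
    x,y,w,hg=cv2.boundingRect(c)
    if 160<y<240 and w>15 and x>170 and x<520:
        P=np.array([ray(T,p[0],.024)[:2]*1000 for p in c],np.float32)
        r=cv2.minAreaRect(P); e=cv2.fitEllipse(P)
        print('outer' if hh[3]<0 else 'hole',(x,y,w,hg),np.round(r[0],1),np.round(r[1],1),round(r[2],1),'ell',np.round(e[0],1),np.round(e[1],1))
E
```

```text
SS [0.472  0.3896 0.076 ] [0.4759 0.3929 0.076 ]
LR [0.452  0.0677 0.09  ] [0.4572 0.0706 0.09  ]
SR [ 0.4423 -0.2309  0.076 ] [ 0.4484 -0.2258  0.076 ]
LS [ 0.4525 -0.3999  0.09  ] [ 0.4551 -0.3992  0.09  ]
outer (182, 183, 39, 40) [609.6 263.2] [77.4 76.1] 7.1 ell [609.5 263.2] [86.6 88. ]
hole (188, 190, 26, 26) [609.3 264. ] [50.4 51.1] 6.6 ell [609.5 264.1] [55.8 57. ]
outer (249, 181, 45, 42) [609.8 119.7] [76.4 77.9] 74.8 ell [611.1 120.4] [85.1 88.8]
hole (259, 191, 25, 24) [610.  121.1] [47.5 46.8] 46.4 ell [609.8 120.6] [47.1 49.2]
outer (348, 172, 48, 47) [625.3 -85.1] [95.2 97.5] 88.7 ell [625.2 -85.6] [110.2 111.9]
hole (355, 179, 34, 33) [625.8 -85. ] [67.6 67.9] 89.5 ell [625.  -84.8] [76.5 78.1]
outer (447, 169, 59, 55) [ 623.9 -296.8] [96.5 98.4] 15.4 ell [ 623.9 -296.8] [110.6 113.8]
hole (459, 180, 34, 33) [ 623.5 -295.7] [67.1 66.4] 44.5 ell [ 623.8 -296.3] [66.1 68.5]
```

Ten measured things fit: the wells come out at 50/47/67/67 mm, and the bottle positions agree to about 5 mm between the two views. I'll move above the large round bottle and refine with the wrist camera.

Request:
step_arm(
  motion=[
    [-39, -39, 0, 0, 0, 0],
    [-39, -39, 0, 0, 0, 0],
    [-39, -39, 0, 0, 0, 0],
    [-39, -39, 0, 0, 0, 0],
    [-39, -39, 0, 0, 0, 0],
    [-39, -39, 0, 0, 0, 0],
    [-39, -39, 0, 0, 0, 0],
    [-39, -39, 0, 0, 0, 0],
    [-39, -39, 0, 0, 0, 0],
    [-39, -39, 0, 0, 0, 0],
  ],
  jaw=85,
  force=40,
)

```text
clock: 1.4
position: [0.4538, 0.0539, 0.2078]
ee_rot: [0.192, 0.981, -0.001, -0.001]
ft_force: [0.9, 0.5, 0.1]
grip_width: 0.995
```

```bash
cat >> h.py <<'E'
from scipy.spatial.transform import Rotation as Ro
def plan(X,jaw=None,n=None):
    """world target (m), jaw axis angle deg mod 180; prints per-row tool shift, yaw"""
    o=manip.get_obs(); R=Ro.from_quat(o['ee_rot']); p=np.array(o['position'])
    M=R.as_matrix(); cur=np.degrees(np.arctan2(M[1,1],M[0,1]))
    d=0 if jaw is None else (jaw-cur+90)%180-90
    print('t',round(o['clock'],2),'pos',(p*1e3).round(1),'jawang',round(cur,1),'grip mm',round(o['grip_width']*85.4,1),'F',np.round(o['ft_force'],1),'j7',round(o['joint_pos'][6],2),'tilt',M[:2,2].round(4))
    D=(np.array(X)-p)*1e3
    print('shift tool, no turn:',(M.T@D).round(1),'turn tool z:',round(-d,1), 'dist',np.linalg.norm(D).round(1))
    if n:
        for k in range(n):
            Mk=Ro.from_euler('z',d*k/n,degrees=True).as_matrix()@M
            print((Mk.T@D/n).round(0),round(-d/n,1))
def snap(n,f):
    i=manip.camera_info(n); im=manip.camera(n); cv2.imwrite('pics/'+f,im); np.savez('pics/'+f+'.npz',**{k:i[k] for k in('camera_matrix','R','t')}); return i,im
E
python3 - <<'E'
from h import *
plan([.455,.069,.21]); i,im=snap('wrist','w1.png')
print(proj(i,[.455,.069,.09]),proj(i,[.455,.069,0]))
E
```

```text
t 1.4 pos [453.8  53.9 207.8] jawang 67.8 grip mm 84.9 F [0.9 0.5 0.1] j7 0.95 tilt [-0.0021 -0.001 ]
shift tool, no turn: [ 4.6 14.5 -2.2] turn tool z: 0 dist 15.4
[342.69558765 223.95059326] [337.68118889 199.77062031]
```

View pics/w1.png

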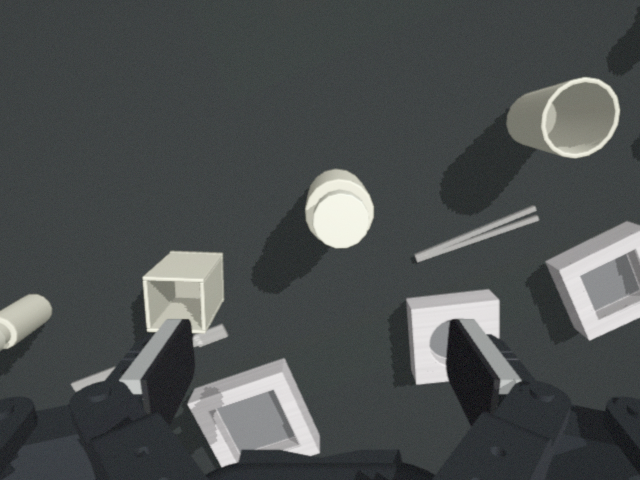

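The wrist view shows the large round bottle's cap at (341,218), the jar at (183,290) and the beaker at (570,115), so the path down is clear. I'll cast that cap pixel.

```bash
python3 - <<'E'
from h import *
i=np.load('pics/w1.png.npz'); print(ray(i,(341,218.5),.09))
X=ray(i,(341,218.5),.09); X[2]=.028; plan(X)
E
```

```text
[0.45110655 0.06930753 0.09      ]
t 1.45 pos [455.9  46.2 208.1] jawang 67.4 grip mm 84.9 F [ 0.2 -7.  -0.3] j7 0.95 tilt [-0.0008 -0.0031]
shift tool, no turn: [ 13.4  20.  180. ] turn tool z: 0 dist 181.6
```

Request:
step_arm(
  motion=[
    [6, 10, 20, 0, 0, 0],
    [6, 11, 20, 0, 0, 0],
    [0, 0, 0, 0, 0, 0],
    [0, 0, 0, 0, 0, 0],
  ],
)

```text
clock: 1.95
position: [0.4536, 0.0675, 0.1678]
ee_rot: [0.199, 0.98, -0.002, 0.0]
ft_force: [0.4, 0.0, -0.3]
grip_width: 0.996
```

```bash
python3 - <<'E'
from h import *
plan([.4515,.069,.028])
i,im=snap('wrist','w2.png')
E
```

```text
t 1.95 pos [453.6  67.5 167.8] jawang 67.0 grip mm 85.1 F [ 0.4  0.  -0.3] j7 0.91 tilt [-0.0002 -0.003 ]
shift tool, no turn: [  2.6   1.  139.8] turn tool z: 0 dist 139.8
```

View pics/w2.png

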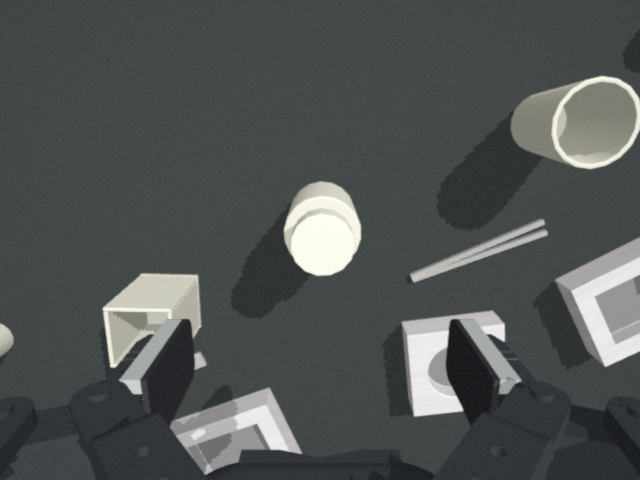

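The cap is at (322,243), centred between the jaws, and the jar and beaker are clear. I'll descend and grip.

Request:
step_arm(
  motion=[
    [2, 1, 30, 0, 0, 0],
    [1, 0, 40, 0, 0, 0],
    [0, 0, 40, 0, 0, 0],
    [0, 0, 20, 0, 0, 0],
    [0, 0, 6, 0, 0, 0],
    [0, 0, 0, 0, 0, 0],
  ],
)

```text
clock: 2.75
position: [0.4557, 0.0696, 0.0334]
ee_rot: [0.199, 0.98, 0.001, 0.004]
ft_force: [-0.0, -0.1, 0.4]
grip_width: 0.993
```

```bash
python3 - <<'E'
from h import *
plan([.4515,.069,.028])
E
```

```text
t 2.75 pos [455.7  69.6  33.4] jawang 67.0 grip mm 84.8 F [-0.  -0.1  0.4] j7 0.99 tilt [0.0085 0.0004]
shift tool, no turn: [ 3.7 -2.2  5.4] turn tool z: 0 dist 6.9
```

Request:
step_arm(
  motion=[
    [4, -2, 4, 0, 0, 0],
    [0, 0, 0, 0, 0, 0],
    [0, 0, 0, 0, 0, 0],
  ],
)

```text
clock: 3.12
position: [0.4525, 0.0698, 0.0313]
ee_rot: [0.199, 0.98, 0.002, 0.006]
ft_force: [0.7, 0.2, -0.3]
grip_width: 0.999
```

Request:
step_arm(
  motion=[
    [0, 0, 0, 0, 0, 0],
    [0, 0, 0, 0, 0, 0],
    [0, 0, 0, 0, 0, 0],
    [0, 0, 0, 0, 0, 0],
    [0, 0, 0, 0, 0, 0],
    [0, 0, 0, 0, 0, 0],
    [0, 0, 0, 0, 0, 0],
    [0, 0, 0, 0, 0, 0],
  ],
  jaw=35,
  force=40,
)

```text
clock: 4.12
position: [0.4531, 0.0699, 0.0323]
ee_rot: [0.199, 0.98, 0.003, 0.006]
ft_force: [-0.7, -0.1, 1.8]
grip_width: 0.56
```

```bash
python3 - <<'E'
from h import *
plan([.4515,.069,.15])
E
```

```text
t 4.12 pos [453.1  69.9  32.3] jawang 67.0 grip mm 47.8 F [-0.7 -0.1  1.8] j7 0.99 tilt [0.0129 0.0026]
shift tool, no turn: [-1.000e-01 -5.000e-01 -1.177e+02] turn tool z: 0 dist 117.7
```

Request:
step_arm(
  motion=[
    [0, 0, -20, 0, 0, 0],
    [0, 0, -40, 0, 0, 0],
    [0, 0, -40, 0, 0, 0],
    [0, 0, -25, 0, 0, 0],
    [0, 0, 0, 0, 0, 0],
  ],
  force=50,
)

```text
clock: 4.75
position: [0.4503, 0.0692, 0.1593]
ee_rot: [0.199, 0.98, 0.002, 0.005]
ft_force: [0.7, 0.2, -2.2]
grip_width: 0.55
```

```bash
python3 - <<'E'
from h import *
plan([.624,-.296,.155])
E
```

```text
t 4.75 pos [450.3  69.2 159.3] jawang 67.0 grip mm 47.0 F [ 0.7  0.2 -2.2] j7 0.91 tilt [0.0103 0.0011]
shift tool, no turn: [-302.5 -268.4    5.7] turn tool z: 0 dist 404.4
```

Request:
step_arm(
  motion=[
    [-20, -18, 0, 0.2, 0.5, 0],
    [-38, -34, 0, 0, 0, 0],
    [-40, -36, 0, 0, 0, 0],
    [-40, -36, 0, 0, 0, 0],
    [-40, -36, 0, 0, 0, 0],
    [-40, -36, 0, 0, 0, 0],
    [-40, -34, 0, 0, 0, 0],
    [-28, -25, 0, 0, 0, 0],
    [-15, -13, 0, 0, 0, 0],
    [0, 0, 0, 0, 0, 0],
    [0, 0, 0, 0, 0, 0],
  ],
)

```text
clock: 6.12
position: [0.6227, -0.3035, 0.1389]
ee_rot: [0.196, 0.981, -0.001, -0.009]
ft_force: [-0.3, 0.6, -2.0]
grip_width: 0.551
```

```bash
python3 - <<'E'
from h import *
plan([.624,-.296,.043])
i,im=snap('wrist','w3.png')
print(proj(i,[.624,-.296,.024]))
snap('side','s3.png')
E
```

```text
t 6.12 pos [ 622.7 -303.5  138.9] jawang 67.4 grip mm 47.0 F [-0.3  0.6 -2. ] j7 1.79 tilt [-0.0192  0.001 ]
shift tool, no turn: [-0.1  8.  95.8] turn tool z: 0 dist 96.2
[332.98850308 232.11106892]
```

View pics/w3.png

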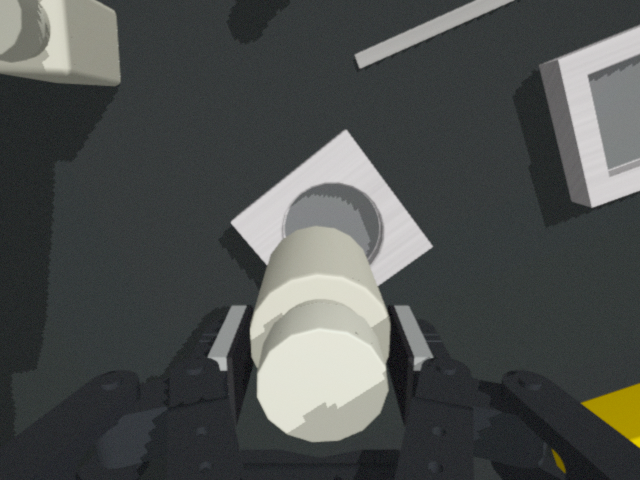

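View pics/s3.png

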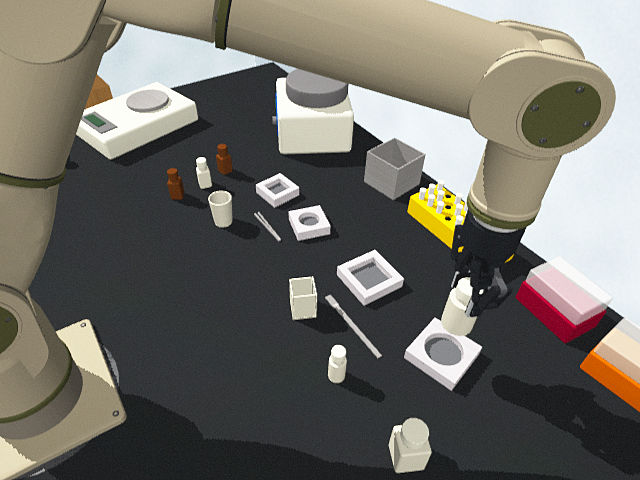

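The well centre projects at (333,232), right where the picture shows it. I'll level the tool, shift and descend.

Request:
step_arm(
  motion=[
    [0, 4, 0, -0.4, -1, 0],
    [0, 4, 15, 0, 0, 0],
    [0, 0, 25, 0, 0, 0],
    [0, 0, 15, 0, 0, 0],
    [0, 0, 0, 0, 0, 0],
    [0, 0, 0, 0, 0, 0],
  ],
)

```text
clock: 6.98
position: [0.6272, -0.2912, 0.0822]
ee_rot: [0.194, 0.981, 0.002, 0.002]
ft_force: [0.6, 0.5, -1.6]
grip_width: 0.55
```

```bash
sed -i "s/^    if n:/    print('level deg tool:',np.degrees(M.T@np.cross(M[:,2],[0,0,-1])).round(2))\n    if n:/" h.py; python3 - <<'E'
from h import *
plan([.624,-.296,.043])
E
```

```text
t 6.97 pos [ 627.2 -291.2   82.2] jawang 67.6 grip mm 47.0 F [ 0.6  0.5 -1.6] j7 1.8 tilt [0.0038 0.0025]
shift tool, no turn: [ 1.3 -5.8 39.1] turn tool z: 0 dist 39.6
level deg tool: [0.21 0.14 0.  ]
```

Request:
step_arm(
  motion=[
    [1, -5, 0, 0, 0, 0],
    [0, 0, 10, 0, 0, 0],
    [0, 0, 12, 0, 0, 0],
    [0, 0, 6, 0, 0, 0],
    [0, 0, 0, 0, 0, 0],
    [0, 0, 0, 0, 0, 0],
  ],
)

```text
clock: 7.72
position: [0.6247, -0.2963, 0.0532]
ee_rot: [0.194, 0.981, 0.001, 0.002]
ft_force: [0.2, 0.3, -1.2]
grip_width: 0.549
```

```bash
python3 - <<'E'
from h import *
plan([.624,-.296,.043])
snap('wrist','w4.png');snap('side','s4.png')
E
```

```text
t 7.72 pos [ 624.7 -296.3   53.2] jawang 67.6 grip mm 46.9 F [ 0.2  0.3 -1.2] j7 1.82 tilt [0.0051 0.0019]
shift tool, no turn: [ 0.8 -0.1 10.2] turn tool z: 0 dist 10.3
level deg tool: [0.21 0.23 0.  ]
```

View pics/w4.png

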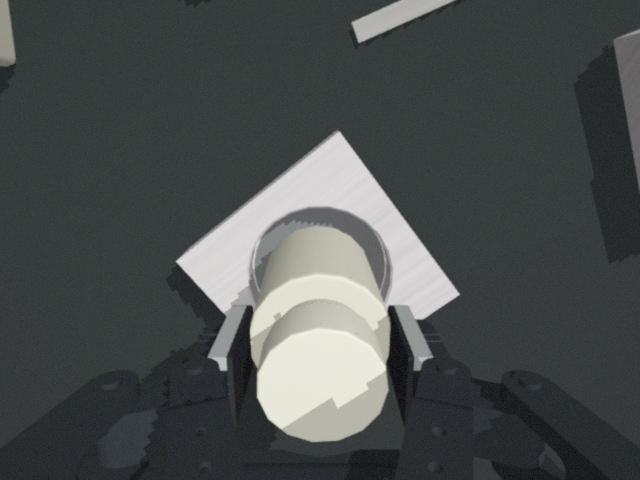

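View pics/s4.png

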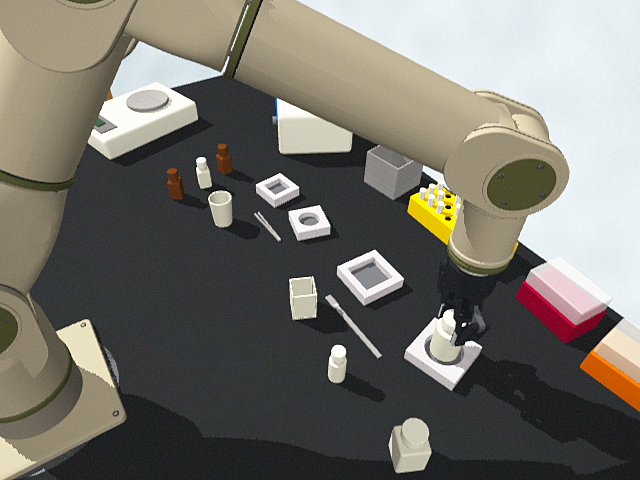

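The bottle sits inside the round well's rim, around (320,260) in the wrist view. I'll lower it the last 10 mm in small rows, watching the force.

Request:
step_arm(
  motion=[
    [1, 0, 6, 0, 0, 0],
    [0, 0, 4, 0, 0, 0],
    [0, 0, 2, 0, 0, 0],
    [0, 0, 0, 0, 0, 0],
    [0, 0, 0, 0, 0, 0],
  ],
)

```text
clock: 8.45
position: [0.625, -0.2964, 0.0426]
ee_rot: [0.194, 0.981, 0.001, 0.004]
ft_force: [-0.1, -0.1, -1.6]
grip_width: 0.553
```

```bash
python3 - <<'E'
from h import *
plan([.624,-.296,.042])
E
```

```text
t 8.45 pos [ 625.  -296.4   42.6] jawang 67.6 grip mm 47.3 F [-0.1 -0.1 -1.6] j7 1.82 tilt [0.0082 0.0011]
shift tool, no turn: [ 1.  -0.   0.6] turn tool z: 0 dist 1.2
level deg tool: [0.24 0.41 0.  ]
```

Request:
step_arm(
  motion=[
    [0, 0, 2, 0.2, 0.4, 0],
    [0, 0, 1, 0, 0, 0],
    [0, 0, 0, 0, 0, 0],
  ],
)

```text
clock: 8.82
position: [0.6264, -0.297, 0.043]
ee_rot: [0.194, 0.981, 0.0, 0.002]
ft_force: [0.7, -0.3, -1.5]
grip_width: 0.554
```

Request:
step_arm(
  motion=[
    [0, 0, 3, 0, 0, 0],
    [0, 0, 2, 0, 0, 0],
    [0, 0, 0, 0, 0, 0],
  ],
)

```text
clock: 9.2
position: [0.6285, -0.2981, 0.0432]
ee_rot: [0.194, 0.981, 0.0, 0.005]
ft_force: [-0.7, 0.4, 0.3]
grip_width: 0.551
```

The load has come off and the TCP height matches the floor (43.2 − 32.3 ≈ 11 mm). I'll release and rise.

Request:
step_arm(
  motion=[
    [0, 0, 0, 0, 0, 0],
    [0, 0, 0, 0, 0, 0],
    [0, 0, 0, 0, 0, 0],
    [0, 0, 0, 0, 0, 0],
    [0, 0, 0, 0, 0, 0],
  ],
  jaw=75,
)

```text
clock: 9.82
position: [0.6281, -0.298, 0.0417]
ee_rot: [0.194, 0.981, 0.0, 0.004]
ft_force: [0.2, 0.6, 0.9]
grip_width: 0.882
```

Request:
step_arm(
  motion=[
    [0, 0, -15, 0, 0, 0],
    [0, 0, -40, 0, 0, 0],
    [0, 0, -50, 0, 0, 0],
    [0, 0, -40, 0, 0, 0],
    [0, 0, 0, 0, 0, 0],
  ],
)

```text
clock: 10.45
position: [0.6269, -0.2985, 0.1958]
ee_rot: [0.195, 0.981, -0.0, 0.005]
ft_force: [0.5, 0.2, -0.5]
grip_width: 0.873
```

```bash
python3 - <<'E'
from h import *
plan([.454,-.40,.2])
i,a=snap('side','s5.png');_,b=snap('wrist','w5.png')
cv2.imwrite('pics/c5.png',np.hstack([cv2.resize(a[270:430,340:500],(390,390)),cv2.resize(b,(400,390))]))
E
```

```text
t 10.45 pos [ 626.9 -298.5  195.8] jawang 67.6 grip mm 74.5 F [ 0.5  0.2 -0.5] j7 1.77 tilt [ 0.0096 -0.0025]
shift tool, no turn: [ 121.  -159.8   -5.6] turn tool z: 0 dist 200.5
level deg tool: [0.08 0.57 0.  ]
```

View pics/c5.png

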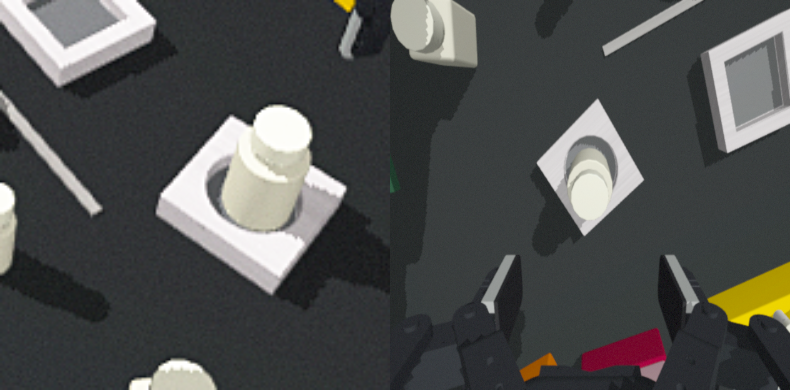

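The large round bottle stands upright inside its round well. Next is the large square bottle.

Request:
step_arm(
  motion=[
    [20, -27, 0, 0, 0.6, 0],
    [25, -32, 0, 0, 0, 0],
    [25, -32, 0, 0, 0, 0],
    [25, -32, 0, 0, 0, 0],
    [15, -20, 0, 0, 0, 0],
    [5, -7, 0, 0, 0, 0],
    [0, 0, 0, 0, 0, 0],
    [0, 0, 0, 0, 0, 0],
  ],
  jaw=85,
)

```text
clock: 11.55
position: [0.4581, -0.39, 0.1856]
ee_rot: [0.192, 0.981, 0.003, -0.008]
ft_force: [0.6, 0.7, -0.2]
grip_width: 0.993
```

```bash
python3 - <<'E'
from h import *
plan([.454,-.40,.2])
i,a=snap('wrist','w6.png'); print(proj(i,[.454,-.4,.09]))
E
```

```text
t 11.55 pos [ 458.1 -390.   185.6] jawang 67.9 grip mm 84.8 F [ 0.6  0.7 -0.2] j7 2.01 tilt [-0.0137  0.0095]
shift tool, no turn: [  0.2 -10.8 -14.4] turn tool z: 0 dist 18.0
level deg tool: [ 0.21 -0.94  0.  ]
[302.77850853 241.73711621]
```

View pics/w6.png

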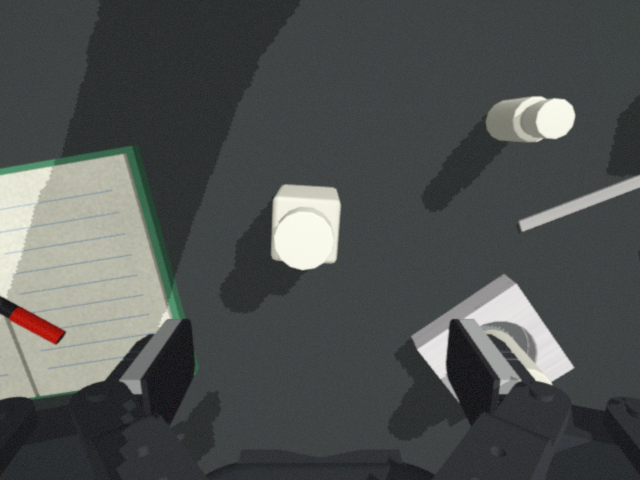

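The large square cap is at (303,239), matching the prediction of (303,242). Its sides are nearly square to the jaws. I'll measure the angle and the offset.

```bash
python3 - <<'E'
from h import *
i=np.load('pics/w6.png.npz'); im=cv2.imread('pics/w6.png')
print(ray(i,(303,239),.09))
m=(im.min(2)>140).astype(np.uint8)[170:285,250:360]
cs,_=cv2.findContours(m,cv2.RETR_EXTERNAL,cv2.CHAIN_APPROX_NONE); c=max(cs,key=cv2.contourArea)[:,0]+[250,170]
# side edges (shoulder sides) between rows 205..255
for nm,f in(('L',min),('R',max)):
    pts=np.array([[f(c[c[:,1]==r][:,0]),r] for r in range(206,256,2)],float)
    a,b=ray(i,pts[3],.064),ray(i,pts[-3],.064)
    print(nm,pts[3],pts[-3],a[:2],b[:2],np.degrees(np.arctan2(*(b-a)[1::-1])))
E
```

```text
[ 0.45242855 -0.39919313  0.09      ]
L [273. 212.] [272. 250.] [ 0.43346319 -0.41406451] [ 0.45751263 -0.4254079 ] -25.251836157270336
R [339. 212.] [336. 250.] [ 0.45016675 -0.37300844] [ 0.47411841 -0.38462518] -25.873739360361785
```

```bash
python3 -c "
import cv2;a=cv2.imread('pics/w6.png')[170:285,250:360];cv2.imwrite('pics/c6.png',cv2.resize(a,None,fx=5,fy=5,interpolation=2))"
```

```text
(no output)
```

View pics/c6.png

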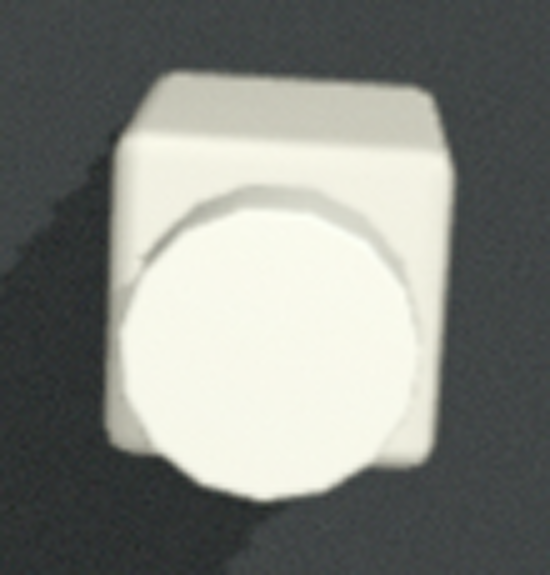

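Request:
step_arm(
  motion=[
    [0, -5, 10, 0.2, -0.9, 3.4],
    [0, -5, 20, 0, 0, 0],
    [0, 0, 20, 0, 0, 0],
    [0, 0, 0, 0, 0, 0],
    [0, 0, 0, 0, 0, 0],
  ],
)

```text
clock: 12.22
position: [0.4569, -0.3969, 0.1321]
ee_rot: [0.217, 0.976, 0.0, -0.001]
ft_force: [0.1, 0.1, 0.7]
grip_width: 0.999
```

```bash
python3 - <<'E'
from h import *
plan([.4525,-.3992,.03],64.5)
E
```

```text
t 12.22 pos [ 456.9 -396.9  132.1] jawang 65.0 grip mm 85.3 F [0.1 0.1 0.7] j7 1.99 tilt [-0.0021  0.0008]
shift tool, no turn: [  2.8  -4.  102.1] turn tool z: 0.5 dist 102.2
level deg tool: [-0.01 -0.13  0.  ]
```

Request:
step_arm(
  motion=[
    [3, -4, 10, 0, 0, 0.5],
    [0, 0, 35, 0, 0, 0],
    [0, 0, 35, 0, 0, 0],
    [0, 0, 15, 0, 0, 0],
    [0, 0, 5, 0, 0, 0],
    [0, 0, 0, 0, 0, 0],
    [0, 0, 0, 0, 0, 0],
  ],
)

```text
clock: 13.1
position: [0.4537, -0.402, 0.0326]
ee_rot: [0.222, 0.975, -0.001, 0.002]
ft_force: [-0.1, 0.4, -0.6]
grip_width: 0.991
```

```bash
python3 - <<'E'
from h import *
plan([.4525,-.3992,.03],64.5)
E
```

```text
t 13.1 pos [ 453.7 -402.    32.6] jawang 64.4 grip mm 84.6 F [-0.1  0.4 -0.6] j7 2.05 tilt [ 0.0035 -0.0031]
shift tool, no turn: [2.3 2.  2.5] turn tool z: -0.1 dist 4.0
level deg tool: [-0.07  0.26  0.  ]
```

Request:
step_arm(
  motion=[
    [2, 2, 1, 0, 0.2, 0],
    [0, 0, 0, 0, 0, 0],
    [0, 0, 0, 0, 0, 0],
    [0, 0, 0, 0, 0, 0],
    [0, 0, 0, 0, 0, 0],
    [0, 0, 0, 0, 0, 0],
    [0, 0, 0, 0, 0, 0],
    [0, 0, 0, 0, 0, 0],
  ],
  jaw=32,
  force=50,
)

```text
clock: 14.1
position: [0.4538, -0.3997, 0.0334]
ee_rot: [0.221, 0.975, -0.001, 0.002]
ft_force: [-0.2, 0.2, 0.9]
grip_width: 0.52
```

Request:
step_arm(
  motion=[
    [0, 0, -20, 0, 0, 0],
    [0, 0, -40, 0, 0, 0],
    [0, 0, -40, 0, 0, 0],
    [0, 0, -25, 0, 0, 0],
    [0, 0, 0, 0, 0, 0],
  ],
)

```text
clock: 14.72
position: [0.4526, -0.3998, 0.1666]
ee_rot: [0.222, 0.975, -0.001, 0.002]
ft_force: [0.4, -0.7, -2.4]
grip_width: 0.526
```

```bash
python3 - <<'E'
from h import *
plan([.6255,-.085,.155],89,10)
snap('side','s7.png')
E
```

```text
t 14.72 pos [ 452.6 -399.8  166.6] jawang 64.3 grip mm 44.9 F [ 0.4 -0.7 -2.4] j7 1.97 tilt [ 0.0033 -0.0035]
shift tool, no turn: [-19.4 358.7  11.1] turn tool z: -24.7 dist 359.4
level deg tool: [-0.1   0.26  0.  ]
[-2. 36.  1.] -2.5
[-3. 36.  1.] -2.5
[-5. 36.  1.] -2.5
[-7. 35.  1.] -2.5
[-8. 35.  1.] -2.5
[-10.  35.   1.] -2.5
[-11.  34.   1.] -2.5
[-13.  34.   1.] -2.5
[-14.  33.   1.] -2.5
[-15.  32.   1.] -2.5
```

View pics/s7.png

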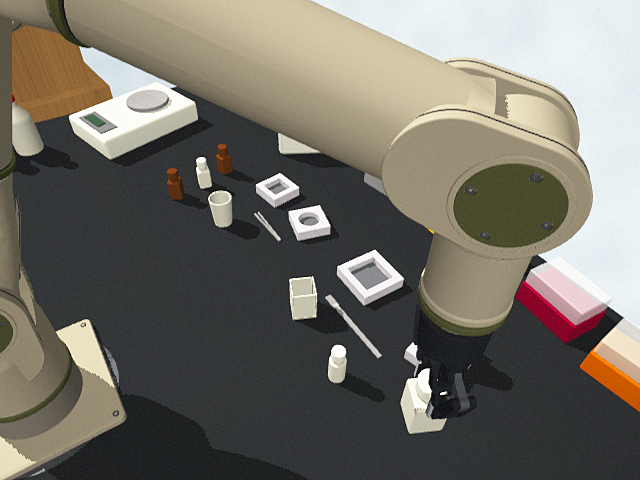

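The large square bottle is lifted upright. I'll carry it to its block and turn it to match.

Request:
step_arm(
  motion=[
    [-2, 20, 0, 0, 0, -1.5],
    [-3, 36, 0, 0, 0, -2.5],
    [-5, 36, 0, 0, 0, -2.5],
    [-7, 36, 0, 0, 0, -2.5],
    [-8, 36, 0, 0, 0, -2.5],
    [-10, 36, 0, 0, 0, -2.5],
    [-11, 34, 0, 0, 0, -2.5],
    [-13, 34, 0, 0, 0, -2.5],
    [-14, 33, 0, 0, 0, -2.5],
    [-15, 30, 0, 0, 0, -2.5],
    [-8, 16, 0, 0, 0, -1],
    [0, 0, 0, 0, 0, 0],
    [0, 0, 0, 0, 0, 0],
  ],
)

```text
clock: 16.4
position: [0.6331, -0.0573, 0.1543]
ee_rot: [-0.01, 1.0, 0.001, -0.007]
ft_force: [-0.1, -1.2, -1.5]
grip_width: 0.521
```

```bash
python3 - <<'E'
from h import *
plan([.6255,-.085,.09],89)
i,_=snap('wrist','w8.png'); print(proj(i,[.6255,-.085,.024]))
E
```

```text
t 16.4 pos [633.1 -57.3 154.3] jawang 91.1 grip mm 44.5 F [-0.1 -1.2 -1.5] j7 1.76 tilt [-0.0136  0.0022]
shift tool, no turn: [  7.3 -27.7  64.4] turn tool z: 2.1 dist 70.5
level deg tool: [ 0.14 -0.78  0.  ]
[280.59113057 217.37118399]
```

View pics/w8.png

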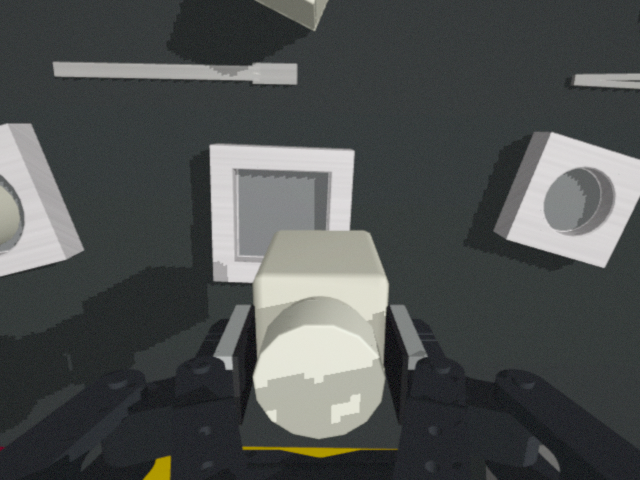

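The well's centre projects at (281,217), which matches the well's middle in the picture. I'll correct the offset, level and descend.

Request:
step_arm(
  motion=[
    [4, -14, 0, 0.1, -0.8, 2],
    [4, -13, 0, 0, 0, 0],
    [0, 0, 20, 0, 0, 0],
    [0, 0, 25, 0, 0, 0],
    [0, 0, 15, 0, 0, 0],
    [0, 0, 0, 0, 0, 0],
    [0, 0, 0, 0, 0, 0],
  ],
)

```text
clock: 17.32
position: [0.6227, -0.0963, 0.0957]
ee_rot: [0.015, 1.0, -0.001, 0.003]
ft_force: [-0.5, 0.3, -1.3]
grip_width: 0.517
```

```bash
python3 - <<'E'
from h import *
plan([.6255,-.085,.055],89)
E
```

```text
t 17.32 pos [622.7 -96.3  95.7] jawang 88.2 grip mm 44.1 F [-0.5  0.3 -1.3] j7 1.8 tilt [ 0.005  -0.0018]
shift tool, no turn: [-2.2 11.5 40.7] turn tool z: -0.8 dist 42.3
level deg tool: [-0.1   0.29  0.  ]
```

Request:
step_arm(
  motion=[
    [-2, 11, 0, 0, 0.3, -0.8],
    [0, 0, 0, 0, 0, 0],
    [0, 0, 15, 0, 0, 0],
    [0, 0, 15, 0, 0, 0],
    [0, 0, 8, 0, 0, 0],
    [0, 0, 0, 0, 0, 0],
    [0, 0, 0, 0, 0, 0],
  ],
)

```text
clock: 18.2
position: [0.6257, -0.0843, 0.0557]
ee_rot: [0.007, 1.0, -0.001, 0.0]
ft_force: [-0.5, 0.4, -2.0]
grip_width: 0.519
```

```bash
python3 - <<'E'
from h import *
plan([.6255,-.085,.043],89)
snap('wrist','w9.png')
E
```

```text
t 18.2 pos [625.7 -84.3  55.7] jawang 89.1 grip mm 44.3 F [-0.5  0.4 -2. ] j7 1.81 tilt [ 0.0002 -0.0016]
shift tool, no turn: [ 0.2 -0.7 12.7] turn tool z: 0.1 dist 12.8
level deg tool: [-0.09  0.01  0.  ]
```

View pics/w9.png

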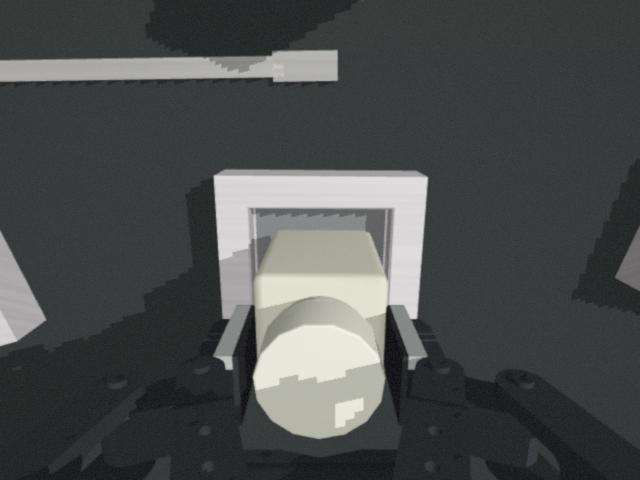

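The bottle is centred and aligned over the square well. Now the last 12 mm.

Request:
step_arm(
  motion=[
    [0, 0, 6, 0, 0, 0],
    [0, 0, 6, 0, 0, 0],
    [0, 0, 3, 0, 0, 0],
    [0, 0, 1, 0, 0, 0],
    [0, 0, 0, 0, 0, 0],
  ],
)

```text
clock: 18.88
position: [0.6274, -0.0843, 0.0436]
ee_rot: [0.008, 1.0, 0.0, 0.002]
ft_force: [-0.2, -0.3, -1.8]
grip_width: 0.521
```

Request:
step_arm(
  motion=[
    [1, 0, 3, 0, 0, 0],
    [0, 0, 3, 0, 0, 0],
    [0, 0, 0, 0, 0, 0],
  ],
)

```text
clock: 19.25
position: [0.6293, -0.0843, 0.0439]
ee_rot: [0.008, 1.0, 0.001, 0.005]
ft_force: [0.4, 0.3, -1.5]
grip_width: 0.519
```

The height stalls at 43.9 mm (43.9 − 33.4 = 10.5 mm, the floor), so I'll release.

Request:
step_arm(
  motion=[
    [0, 0, 1, 0, 0, 0],
    [0, 0, 0, 0, 0, 0],
    [0, 0, 0, 0, 0, 0],
    [0, 0, 0, 0, 0, 0],
    [0, 0, 0, 0, 0, 0],
  ],
  jaw=75,
)

```text
clock: 19.88
position: [0.629, -0.0842, 0.0415]
ee_rot: [0.007, 1.0, 0.001, 0.005]
ft_force: [-0.5, 0.7, -0.1]
grip_width: 0.882
```

Request:
step_arm(
  motion=[
    [0, 0, -15, 0, 0, 0],
    [0, 0, -40, 0, 0, 0],
    [0, 0, -50, 0, 0, 0],
    [0, 0, -40, 0, 0, 0],
    [0, 0, 0, 0, 0, 0],
  ],
)

```text
clock: 20.5
position: [0.6277, -0.085, 0.1954]
ee_rot: [0.008, 1.0, 0.001, 0.006]
ft_force: [-0.2, -0.3, -0.9]
grip_width: 0.879
```

```bash
python3 - <<'E'
from h import *
plan([.445,-.229,.17],None)
i,a=snap('side','s10.png');_,b=snap('wrist','w10.png')
cv2.imwrite('pics/c10.png',np.hstack([cv2.resize(a[200:420,280:500],(390,390)),cv2.resize(b,(400,390))]))
E
```

```text
t 20.5 pos [627.7 -85.  195.4] jawang 89.1 grip mm 75.1 F [-0.2 -0.3 -0.9] j7 1.76 tilt [0.0121 0.001 ]
shift tool, no turn: [ 180.7 -146.9   23. ] turn tool z: 0 dist 234.0
level deg tool: [0.07 0.69 0.  ]
```

View pics/c10.png

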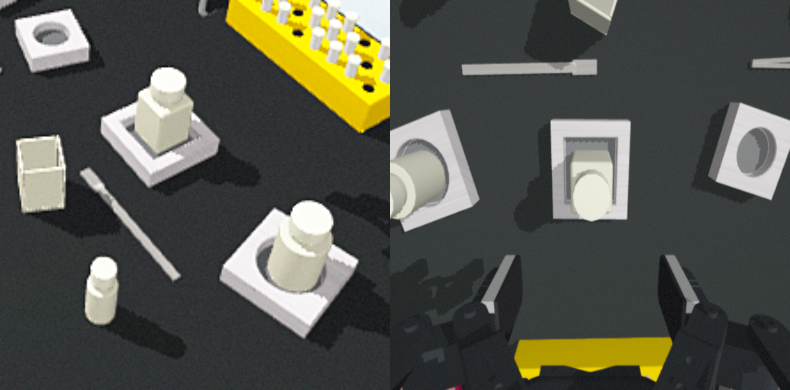

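Both large bottles stand in their wells. Next is the small round bottle.

Request:
step_arm(
  motion=[
    [18, -14, 0, 0, 0.7, 0],
    [30, -24, 0, 0, 0, 0],
    [34, -28, 5, 0, 0, 0],
    [34, -28, 5, 0, 0, 0],
    [30, -24, 0, 0, 0, 0],
    [22, -18, 0, 0, 0, 0],
    [10, -8, 0, 0, 0, 0],
    [0, 0, 0, 0, 0, 0],
    [0, 0, 0, 0, 0, 0],
  ],
  jaw=60,
)

```text
clock: 21.72
position: [0.4278, -0.2328, 0.1743]
ee_rot: [0.01, 1.0, 0.002, -0.012]
ft_force: [0.4, 0.7, 0.1]
grip_width: 0.705
```

```bash
python3 - <<'E'
from h import *
plan([.4435,-.2295,.15],None)
i,_=snap('wrist','w11.png'); print(proj(i,[.4435,-.2295,.076]))
E
```

```text
t 21.73 pos [ 427.8 -232.8  174.3] jawang 88.9 grip mm 60.2 F [0.4 0.7 0.1] j7 1.99 tilt [-0.0242  0.0045]
shift tool, no turn: [-16.3   3.5  23.9] turn tool z: 0 dist 29.1
level deg tool: [ 0.23 -1.39  0.  ]
[325.67026995 265.90380464]
```

View pics/w11.png

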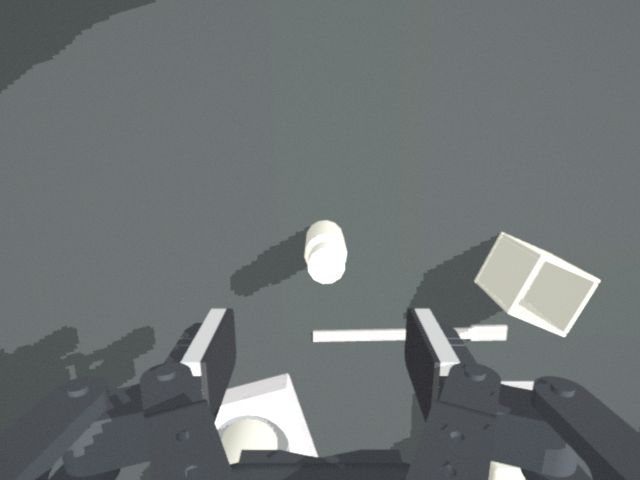

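The cap is at (325,264) against a predicted (326,266), so the position (0.4427, −0.2295) holds. I'll centre and descend.

Request:
step_arm(
  motion=[
    [-8, 2, 0, 0.2, -1.4, 0],
    [-7, 1, 10, 0, 0, 0],
    [0, 0, 20, 0, 0, 0],
    [0, 0, 10, 0, 0, 0],
    [0, 0, 0, 0, 0, 0],
    [0, 0, 0, 0, 0, 0],
  ],
)

```text
clock: 22.52
position: [0.4467, -0.2276, 0.1315]
ee_rot: [0.007, 1.0, -0.0, 0.001]
ft_force: [-0.1, 0.2, 1.1]
grip_width: 0.704
```

```bash
python3 - <<'E'
from h import *
plan([.443,-.2295,.022],None)
E
```

```text
t 22.52 pos [ 446.7 -227.6  131.5] jawang 89.2 grip mm 60.2 F [-0.1  0.2  1.1] j7 2.02 tilt [ 0.0012 -0.0008]
shift tool, no turn: [  3.8  -1.9 109.5] turn tool z: 0 dist 109.6
level deg tool: [-0.04  0.07  0.  ]
```

Request:
step_arm(
  motion=[
    [4, -2, 10, 0, 0, 0],
    [0, 0, 35, 0, 0, 0],
    [0, 0, 35, 0, 0, 0],
    [0, 0, 18, 0, 0, 0],
    [0, 0, 8, 0, 0, 0],
    [0, 0, 0, 0, 0, 0],
    [0, 0, 0, 0, 0, 0],
  ],
)

```text
clock: 23.4
position: [0.4435, -0.2312, 0.0237]
ee_rot: [0.008, 1.0, -0.001, 0.003]
ft_force: [0.4, 0.3, -0.4]
grip_width: 0.706
```

```bash
python3 - <<'E'
from h import *
plan([.443,-.2295,.021],None)
E
```

```text
t 23.4 pos [ 443.5 -231.2   23.7] jawang 89.1 grip mm 60.3 F [ 0.4  0.3 -0.4] j7 2.13 tilt [ 0.0064 -0.0018]
shift tool, no turn: [0.5 1.7 2.7] turn tool z: 0 dist 3.2
level deg tool: [-0.1   0.37  0.  ]
```

Request:
step_arm(
  motion=[
    [0, 2, 4, 0, 0.4, 0],
    [0, 0, 0, 0, 0, 0],
  ],
)

```text
clock: 23.65
position: [0.4444, -0.2292, 0.0205]
ee_rot: [0.008, 1.0, -0.001, 0.001]
ft_force: [0.2, -0.2, 0.1]
grip_width: 0.707
```

Request:
step_arm(
  motion=[
    [0, 0, 0, 0, 0, 0],
    [0, 0, 0, 0, 0, 0],
    [0, 0, 0, 0, 0, 0],
    [0, 0, 0, 0, 0, 0],
    [0, 0, 0, 0, 0, 0],
    [0, 0, 0, 0, 0, 0],
    [0, 0, 0, 0, 0, 0],
  ],
  jaw=18,
  force=40,
)

```text
clock: 24.52
position: [0.445, -0.2291, 0.0211]
ee_rot: [0.007, 1.0, -0.001, 0.001]
ft_force: [-0.6, 0.2, 0.3]
grip_width: 0.321
```

Request:
step_arm(
  motion=[
    [0, 0, -20, 0, 0, 0],
    [0, 0, -40, 0, 0, 0],
    [0, 0, -40, 0, 0, 0],
    [0, 0, -30, 0, 0, 0],
    [0, 0, 0, 0, 0, 0],
  ],
)

```text
clock: 25.15
position: [0.4436, -0.229, 0.1541]
ee_rot: [0.008, 1.0, -0.001, -0.0]
ft_force: [-0.1, -0.3, -1.0]
grip_width: 0.322
```

```bash
python3 - <<'E'
from h import *
plan([.610,.1207,.15],None)
snap('wrist','w12.png')
E
```

```text
t 25.15 pos [ 443.6 -229.   154.1] jawang 89.1 grip mm 27.5 F [-0.1 -0.3 -1. ] j7 2.0 tilt [-0.0003 -0.0019]
shift tool, no turn: [-160.9  352.3    3.4] turn tool z: 0 dist 387.3
level deg tool: [-0.11 -0.02  0.  ]
```

View pics/w12.png

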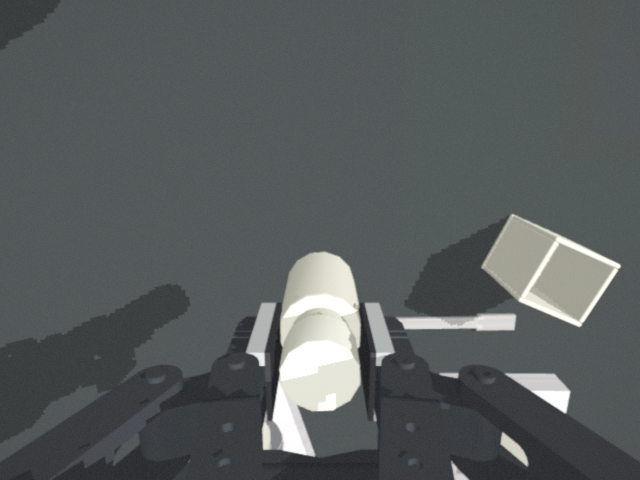

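Request:
step_arm(
  motion=[
    [-10, 20, -3, 0, 0, 0],
    [-16, 36, -3, 0, 0, 0],
    [-17, 38, -3, 0, 0, 0],
    [-17, 38, -2, 0, 0, 0],
    [-17, 38, -2, 0, 0, 0],
    [-17, 38, 0, 0, 0, 0],
    [-17, 38, 0, 0, 0, 0],
    [-17, 36, 0, 0, 0, 0],
    [-15, 30, 0, 0, 0, 0],
    [-9, 15, 0, 0, 0, 0],
    [-4, 7, 0, 0, 0, 0],
    [0, 0, 0, 0, 0, 0],
    [0, 0, 0, 0, 0, 0],
  ],
)

```text
clock: 26.82
position: [0.601, 0.1087, 0.1465]
ee_rot: [0.011, 1.0, -0.003, -0.013]
ft_force: [-1.1, -0.8, 0.1]
grip_width: 0.322
```

```bash
python3 - <<'E'
from h import *
plan([.610,.1207,.06],None)
i,_=snap('wrist','w13.png'); print(proj(i,[.61,.1207,.024]))
E
```

```text
t 26.82 pos [601.  108.7 146.5] jawang 88.7 grip mm 27.5 F [-1.1 -0.8  0.1] j7 1.41 tilt [-0.0259 -0.0058]
shift tool, no turn: [-11.   12.7  86.1] turn tool z: 0 dist 87.8
level deg tool: [-0.36 -1.48  0.  ]
[339.54182359 245.94997294]
```

View pics/w13.png

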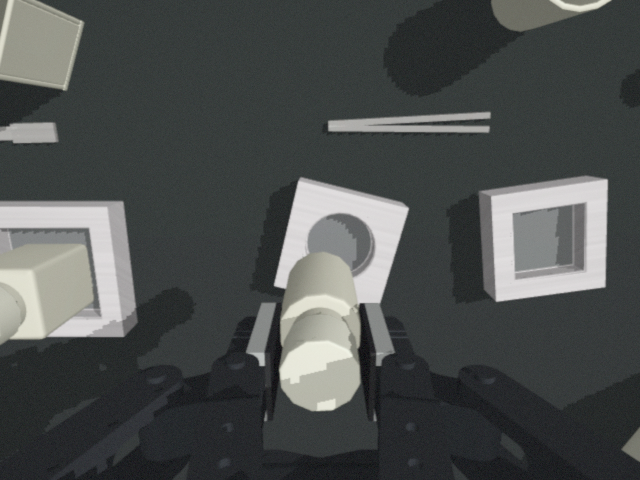

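The round small well is at (340,246), as predicted. I'll centre over it and descend.

Request:
step_arm(
  motion=[
    [-6, 7, 0, -0.4, -1.5, 0],
    [-4, 6, 15, 0, 0, 0],
    [0, 0, 25, 0, 0, 0],
    [0, 0, 25, 0, 0, 0],
    [0, 0, 10, 0, 0, 0],
    [0, 0, 0, 0, 0, 0],
    [0, 0, 0, 0, 0, 0],
  ],
)

```text
clock: 27.75
position: [0.6125, 0.1228, 0.0679]
ee_rot: [0.012, 1.0, 0.001, 0.002]
ft_force: [0.6, -0.3, -0.3]
grip_width: 0.318
```

```bash
python3 - <<'E'
from h import *
plan([.610,.1207,.045],None)
E
```

```text
t 27.75 pos [612.5 122.8  67.9] jawang 88.7 grip mm 27.2 F [ 0.6 -0.3 -0.3] j7 1.42 tilt [0.0038 0.0022]
shift tool, no turn: [ 2.5 -2.2 22.9] turn tool z: 0 dist 23.1
level deg tool: [0.13 0.21 0.  ]
```

Request:
step_arm(
  motion=[
    [2, -2, 5, 0.1, 0.2, 0],
    [0, 0, 12, 0, 0, 0],
    [0, 0, 8, 0, 0, 0],
    [0, 0, 0, 0, 0, 0],
    [0, 0, 0, 0, 0, 0],
  ],
)

```text
clock: 28.38
position: [0.6111, 0.1209, 0.0424]
ee_rot: [0.012, 1.0, 0.001, 0.001]
ft_force: [-0.8, -0.3, -1.1]
grip_width: 0.322
```

```bash
python3 - <<'E'
from h import *
plan([.610,.1207,.031],None)
_,a=snap('wrist','w14.png');_,b=snap('side','s14.png')
cv2.imwrite('pics/c14.png',np.hstack([cv2.resize(a,(400,390)),cv2.resize(b[160:280,250:370],(390,390))]))
E
```

```text
t 28.38 pos [611.1 120.9  42.4] jawang 88.7 grip mm 27.5 F [-0.8 -0.3 -1.1] j7 1.43 tilt [0.0019 0.0012]
shift tool, no turn: [ 1.1 -0.2 11.4] turn tool z: 0 dist 11.4
level deg tool: [0.07 0.11 0.  ]
```

View pics/c14.png

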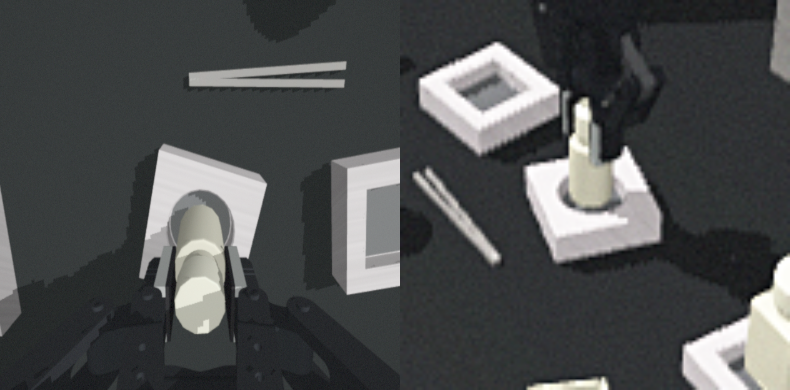

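The bottle is centred in the round well and partly in. I'll lower it to the floor.

Request:
step_arm(
  motion=[
    [1, 0, 6, 0, 0, 0],
    [0, 0, 5, 0, 0, 0],
    [0, 0, 3, 0, 0, 0],
    [0, 0, 2, 0, 0, 0],
    [0, 0, 0, 0, 0, 0],
  ],
)

```text
clock: 29.1
position: [0.6142, 0.1213, 0.032]
ee_rot: [0.012, 1.0, 0.002, 0.005]
ft_force: [0.3, 0.2, -1.5]
grip_width: 0.323
```

Request:
step_arm(
  motion=[
    [1, 0, 1, 0, 0, 0],
    [0, 0, 0, 0, 0, 0],
    [0, 0, 0, 0, 0, 0],
    [0, 0, 0, 0, 0, 0],
    [0, 0, 0, 0, 0, 0],
  ],
  jaw=55,
)

```text
clock: 29.72
position: [0.6126, 0.1213, 0.0298]
ee_rot: [0.012, 1.0, 0.002, 0.005]
ft_force: [-0.2, -0.4, -0.4]
grip_width: 0.641
```

Request:
step_arm(
  motion=[
    [0, 0, -15, 0, 0, 0],
    [0, 0, -40, 0, 0, 0],
    [0, 0, -50, 0, 0, 0],
    [0, 0, -40, 0, 0, 0],
    [0, 0, 0, 0, 0, 0],
  ],
)

```text
clock: 30.35
position: [0.6116, 0.1203, 0.1837]
ee_rot: [0.012, 1.0, 0.002, 0.006]
ft_force: [-0.6, 0.3, -0.1]
grip_width: 0.642
```

```bash
python3 - <<'E'
from h import *
plan([.473,.391,.17],None)
_,a=snap('wrist','w15.png');_,b=snap('side','s15.png')
cv2.imwrite('pics/c15.png',np.hstack([cv2.resize(a,(400,390)),cv2.resize(b[160:280,250:370],(390,390))]))
E
```

```text
t 30.35 pos [611.6 120.3 183.7] jawang 88.6 grip mm 54.9 F [-0.6  0.3 -0.1] j7 1.39 tilt [0.0117 0.0043]
shift tool, no turn: [145.4 267.2  13.3] turn tool z: 0 dist 304.5
level deg tool: [0.26 0.67 0.  ]
```

View pics/c15.png

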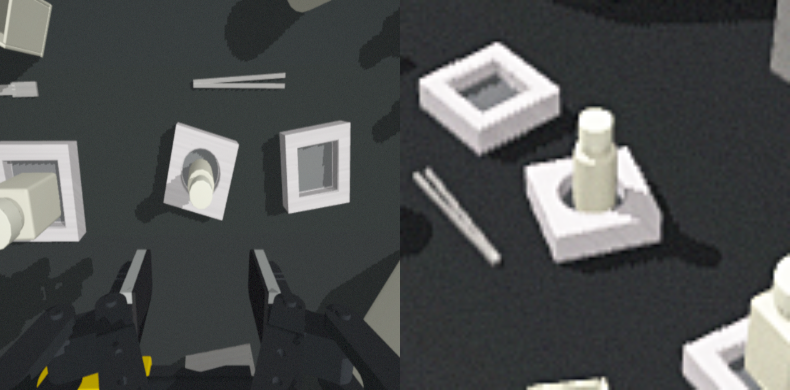

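The small round bottle stands in its well. I'm moving on to the small square white bottle, between the brown ones.

Request:
step_arm(
  motion=[
    [10, 18, -3, 0.3, 0.7, 0],
    [18, 33, 0, 0, 0, 0],
    [20, 37, 0, 0, 0, 0],
    [20, 37, 0, 0, 0, 0],
    [20, 37, 0, 0, 0, 0],
    [20, 37, 0, 0, 0, 0],
    [16, 30, 0, 0, 0, 0],
    [12, 20, 0, 0, 0, 0],
    [6, 10, 0, 0, 0, 0],
    [0, 0, 0, 0, 0, 0],
    [0, 0, 0, 0, 0, 0],
  ],
)

```text
clock: 31.82
position: [0.4646, 0.3845, 0.1694]
ee_rot: [0.014, 1.0, -0.009, -0.012]
ft_force: [-0.1, 0.4, 0.4]
grip_width: 0.645
```

```bash
python3 - <<'E'
from h import *
plan([.473,.391,.17],None)
i,_=snap('wrist','w16.png'); print(proj(i,[.473,.391,.076]))
E
```

```text
t 31.82 pos [464.6 384.5 169.4] jawang 88.4 grip mm 55.1 F [-0.1  0.4  0.4] j7 0.85 tilt [-0.0237 -0.0175]
shift tool, no turn: [-8.2  6.7 -0.9] turn tool z: 0 dist 10.6
level deg tool: [-1.04 -1.33  0.  ]
[334.19873354 256.84567942]
```

View pics/w16.png

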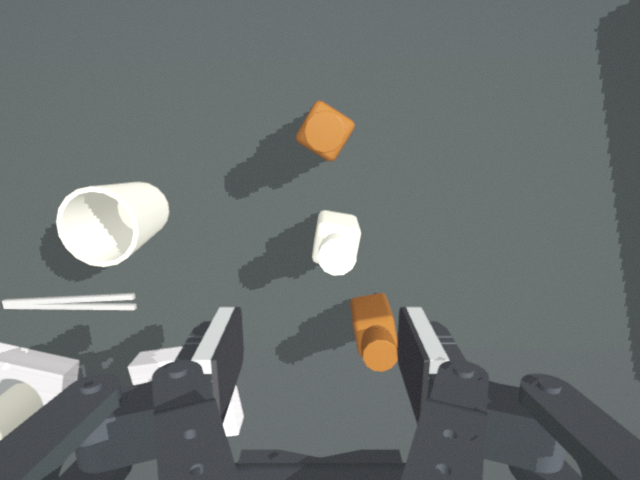

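The white capped bottle is at (337,250), between the brown ones at (325,130) and (377,330). I'll confirm in a crop and get its angle.

```bash
python3 - <<'E'
from h import *
i=np.load('pics/w16.png.npz'); im=cv2.imread('pics/w16.png')
cv2.imwrite('pics/c16.png',cv2.resize(im[200:285,290:385],None,fx=6,fy=6,interpolation=2))
print(ray(i,(337.5,255),.076))
E
```

```text
[0.47184844 0.39307296 0.076     ]
```

View pics/c16.png

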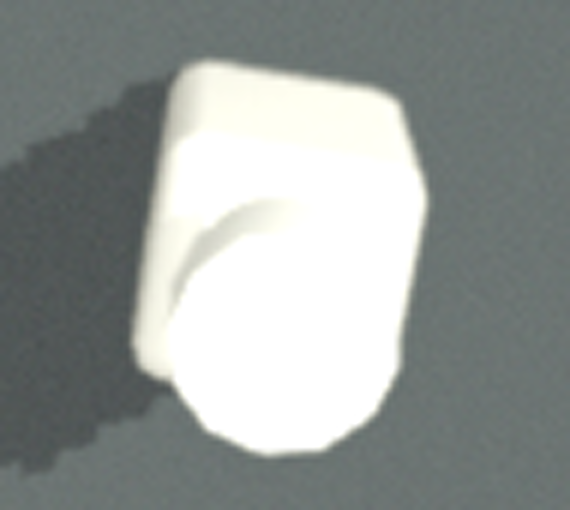

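```bash
python3 - <<'E'
from h import *
i=np.load('pics/w16.png.npz')
for a,b,z in [((361.2,233.3),(357,257.5),.05),((324.2,210.3),(353.3,215),0.),((319.5,224),(358,228),.05)]:
    A,B=ray(i,a,z),ray(i,b,z); print(A[:2],B[:2],np.degrees(np.arctan2(B[1]-A[1],B[0]-A[0]))%90, np.linalg.norm(B-A))
plan([.4715,.393,.021],81)
E
```

```text
[0.46457816 0.40970173] [0.48154316 0.4067902 ] 80.26179127016178 0.01721302874428031
[0.45743798 0.38446968] [0.46171781 0.40719212] 79.33315567385922 0.023121992360989677
[0.45751757 0.38176468] [0.46086731 0.40756396] 82.60219229303998 0.02601582709560198
t 31.88 pos [464.6 384.5 169.4] jawang 88.4 grip mm 54.9 F [-0.6  0.2 -0.1] j7 0.85 tilt [-0.0236 -0.0173]
shift tool, no turn: [-10.   11.4 148. ] turn tool z: 7.4 dist 148.8
level deg tool: [-1.03 -1.32  0.  ]
```

Edge angles of 79–83° put the jaw at about 80.5°. I'll turn, centre and descend.

Request:
step_arm(
  motion=[
    [-5, 6, 0, -1, -1.3, 4],
    [-5, 5, 0, 0, 0, 4],
    [0, 0, 20, 0, 0, 0],
    [0, 0, 20, 0, 0, 0],
    [0, 0, 0, 0, 0, 0],
    [0, 0, 0, 0, 0, 0],
  ],
)

```text
clock: 32.62
position: [0.4805, 0.3895, 0.1301]
ee_rot: [0.091, 0.996, -0.0, 0.002]
ft_force: [-0.1, 0.1, 0.1]
grip_width: 0.645
```

```bash
python3 - <<'E'
from h import *
plan([.4715,.393,.021],80.5)
i,_=snap('wrist','w17.png'); print(proj(i,[.4715,.393,.076]))
E
```

```text
t 32.62 pos [480.5 389.5 130.1] jawang 79.6 grip mm 55.1 F [-0.1  0.1  0.1] j7 0.72 tilt [ 0.0038 -0.0006]
shift tool, no turn: [  9.9   1.8 109.1] turn tool z: -0.9 dist 109.6
level deg tool: [0.01 0.22 0.  ]
[324.33149267 242.91971311]
```

View pics/w17.png

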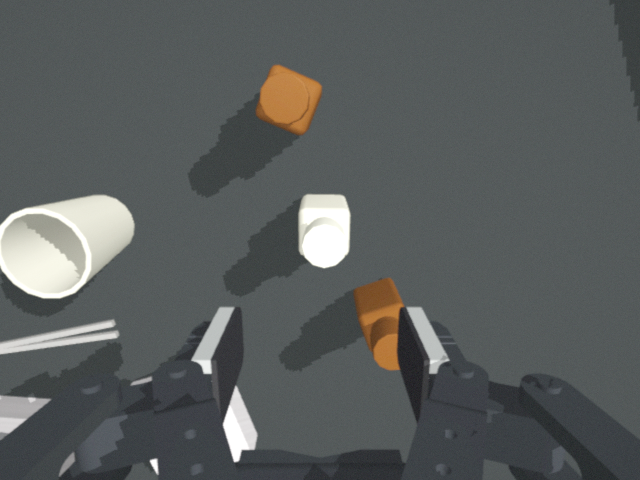

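```bash
python3 - <<'E'
from h import *
i=np.load('pics/w17.png.npz')
for p,z in [((393,350),.076),((357,290),0),((396,280),0)]: print(ray(i,p,z))
p=[.4715,.393]; a=np.radians(80.5)
print('brown rel jaw frame', [ (lambda d:(d@[np.cos(a),np.sin(a)], d@[np.sin(a),-np.cos(a)]))(ray(i,(393,350),.076)[:2]-p)])
E
```

```text
[0.54047976 0.41996459 0.076     ]
[0.53296985 0.40685695 0.        ]
[0.5303517  0.43586668 0.        ]
brown rel jaw frame [(np.float64(0.037979730578580645), np.float64(0.06358330699160682))]
```

The brown bottle is 64 mm to the side, clear of the fingers. Shift first, then descend.

Request:
step_arm(
  motion=[
    [5, 1, 0, 0, 0.2, -0.9],
    [5, 1, 0, 0, 0, 0],
    [0, 0, 30, 0, 0, 0],
    [0, 0, 20, 0, 0, 0],
    [0, 0, 0, 0, 0, 0],
  ],
)

```text
clock: 33.3
position: [0.4703, 0.3955, 0.0818]
ee_rot: [0.082, 0.997, 0.002, 0.001]
ft_force: [0.3, 0.4, 0.3]
grip_width: 0.645
```

```bash
python3 - <<'E'
from h import *
plan([.4715,.393,.021],80.5)
E
```

```text
t 33.3 pos [470.3 395.5  81.8] jawang 80.6 grip mm 55.1 F [0.3 0.4 0.3] j7 0.73 tilt [0.0025 0.0038]
shift tool, no turn: [-1.5 -2.5 60.8] turn tool z: 0.1 dist 60.9
level deg tool: [0.24 0.11 0.  ]
```

Request:
step_arm(
  motion=[
    [-1, -2, 5, 0.2, 0, 0],
    [0, 0, 25, 0, 0, 0],
    [0, 0, 20, 0, 0, 0],
    [0, 0, 10, 0, 0, 0],
    [0, 0, 2, 0, 0, 0],
    [0, 0, 0, 0, 0, 0],
  ],
)

```text
clock: 34.05
position: [0.473, 0.3952, 0.0217]
ee_rot: [0.081, 0.997, 0.002, 0.003]
ft_force: [-0.9, 0.0, -0.7]
grip_width: 0.644
```

```bash
python3 - <<'E'
from h import *
plan([.4715,.393,.021],80.5)
E
```

```text
t 34.05 pos [473.  395.2  21.7] jawang 80.7 grip mm 55.0 F [-0.9  0.  -0.7] j7 0.75 tilt [0.0059 0.0041]
shift tool, no turn: [ 1.1 -2.4  0.7] turn tool z: 0.2 dist 2.7
level deg tool: [0.28 0.3  0.  ]
```

Request:
step_arm(
  motion=[
    [1, -2, 1, 0.2, 0.3, 0],
    [0, 0, 0, 0, 0, 0],
  ],
)

```text
clock: 34.3
position: [0.4721, 0.3937, 0.0217]
ee_rot: [0.081, 0.997, 0.001, 0.0]
ft_force: [-0.5, 0.1, 0.3]
grip_width: 0.641
```

Request:
step_arm(
  motion=[
    [0, 0, 0, 0, 0, 0],
    [0, 0, 0, 0, 0, 0],
    [0, 0, 0, 0, 0, 0],
    [0, 0, 0, 0, 0, 0],
    [0, 0, 0, 0, 0, 0],
    [0, 0, 0, 0, 0, 0],
    [0, 0, 0, 0, 0, 0],
  ],
  jaw=18,
  force=40,
)

```text
clock: 35.17
position: [0.4725, 0.394, 0.0224]
ee_rot: [0.081, 0.997, 0.002, 0.001]
ft_force: [0.4, 1.0, 0.7]
grip_width: 0.334
```

Request:
step_arm(
  motion=[
    [0, 0, -20, 0, 0, 0],
    [0, 0, -40, 0, 0, 0],
    [0, 0, -40, 0, 0, 0],
    [0, 0, -30, 0, 0, 0],
    [0, 0, 0, 0, 0, 0],
  ],
)

```text
clock: 35.8
position: [0.4726, 0.3935, 0.1619]
ee_rot: [0.082, 0.997, 0.003, 0.002]
ft_force: [-0.0, 0.1, -1.4]
grip_width: 0.334
```

```bash
python3 - <<'E'
from h import *
plan([.6095,.2637,.15],97,6)
plan([.6095,.2637,.15],97-90)
snap('wrist','w18.png')
E
```

```text
t 35.8 pos [472.6 393.5 161.9] jawang 80.6 grip mm 28.6 F [-0.   0.1 -1.4] j7 0.72 tilt [0.0035 0.0051]
shift tool, no turn: [-156.1 -105.8   11.7] turn tool z: -16.4 dist 189.0
level deg tool: [0.32 0.15 0.  ]
[-26. -18.   2.] -2.7
[-25. -19.   2.] -2.7
[-24. -20.   2.] -2.7
[-23. -21.   2.] -2.7
[-22. -22.   2.] -2.7
[-21. -23.   2.] -2.7
t 35.8 pos [472.6 393.5 161.9] jawang 80.6 grip mm 28.6 F [-0.   0.1 -1.4] j7 0.72 tilt [0.0035 0.0051]
shift tool, no turn: [-156.1 -105.8   11.7] turn tool z: 73.6 dist 189.0
level deg tool: [0.32 0.15 0.  ]
```

View pics/w18.png

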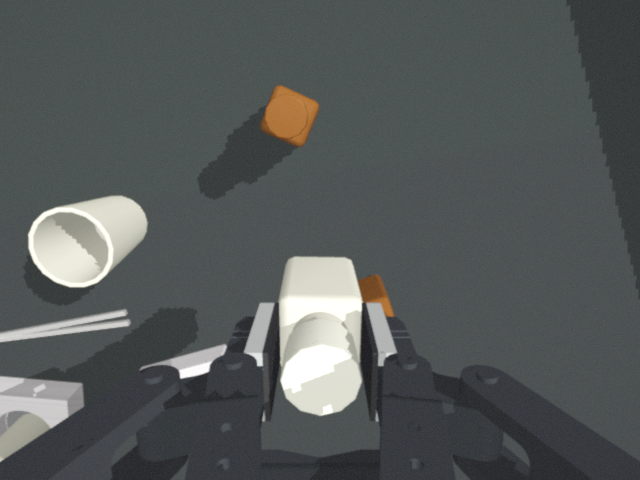

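The small square bottle is held straight. I'll carry it to its block and turn 16°.

Request:
step_arm(
  motion=[
    [-13, -9, -2, 0, 0, -1.5],
    [-25, -18, -2, 0, 0, -2.7],
    [-25, -19, -2, 0, 0, -2.7],
    [-24, -20, 0, 0, 0, -2.7],
    [-23, -21, 0, 0, 0, -2.7],
    [-22, -22, 0, 0, 0, -2.7],
    [-15, -15, 0, 0, 0, -1.4],
    [-6, -6, 0, 0, 0, 0],
    [0, 0, 0, 0, 0, 0],
    [0, 0, 0, 0, 0, 0],
  ],
)

```text
clock: 37.1
position: [0.6198, 0.2545, 0.158]
ee_rot: [-0.067, 0.998, -0.001, -0.006]
ft_force: [-0.5, 0.6, -1.6]
grip_width: 0.333
```

```bash
python3 - <<'E'
from h import *
plan([.6095,.2637,.06],97)
i,_=snap('wrist','w19.png'); print(proj(i,[.6095,.2637,.024]))
E
```

```text
t 37.1 pos [619.8 254.5 158. ] jawang 97.7 grip mm 28.5 F [-0.5  0.6 -1.6] j7 1.35 tilt [-0.0112 -0.0035]
shift tool, no turn: [ 7.9 10.7 98.1] turn tool z: 0.7 dist 99.0
level deg tool: [-0.11 -0.67  0.  ]
[335.99997695 214.8327831 ]
```

View pics/w19.png

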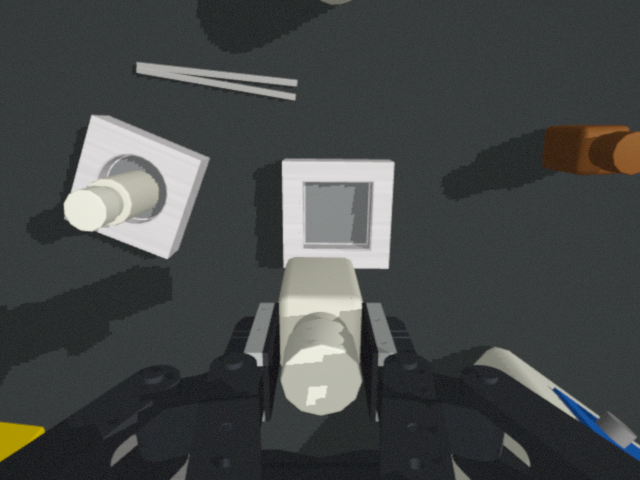

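The well is at (337,213) and square to the bottle. I'll centre over it and descend.

Request:
step_arm(
  motion=[
    [4, 6, 0, -0.1, -0.7, 0.5],
    [4, 5, 15, 0, 0, 0],
    [0, 0, 30, 0, 0, 0],
    [0, 0, 30, 0, 0, 0],
    [0, 0, 12, 0, 0, 0],
    [0, 0, 0, 0, 0, 0],
    [0, 0, 0, 0, 0, 0],
  ],
)

```text
clock: 38.02
position: [0.6065, 0.27, 0.0675]
ee_rot: [-0.065, 0.998, 0.001, 0.001]
ft_force: [0.5, 0.2, -0.4]
grip_width: 0.334
```

```bash
python3 - <<'E'
from h import *
plan([.6095,.2637,.045],97)
E
```

```text
t 38.02 pos [606.5 270.   67.5] jawang 97.5 grip mm 28.5 F [ 0.5  0.2 -0.4] j7 1.33 tilt [0.0013 0.0024]
shift tool, no turn: [-2.1 -6.7 22.5] turn tool z: 0.5 dist 23.6
level deg tool: [0.12 0.09 0.  ]
```

Request:
step_arm(
  motion=[
    [-2, -6, 0, 0, 0, 0.5],
    [0, 0, 0, 0, 0, 0],
    [0, 0, 12, 0, 0, 0],
    [0, 0, 12, 0, 0, 0],
    [0, 0, 0, 0, 0, 0],
    [0, 0, 0, 0, 0, 0],
  ],
)

```text
clock: 38.78
position: [0.6105, 0.2641, 0.0435]
ee_rot: [-0.06, 0.998, 0.002, 0.002]
ft_force: [0.4, -0.2, -0.5]
grip_width: 0.334
```

```bash
python3 - <<'E'
from h import *
plan([.6095,.2637,.032],97)
_,a=snap('wrist','w20.png');_,b=snap('side','s20.png')
cv2.imwrite('pics/c20.png',np.hstack([cv2.resize(a,(400,390)),cv2.resize(b[130:250,220:340],(390,390))]))
E
```

```text
t 38.77 pos [610.5 264.1  43.5] jawang 96.9 grip mm 28.5 F [ 0.4 -0.2 -0.5] j7 1.34 tilt [0.0035 0.0036]
shift tool, no turn: [ 1.1 -0.4 11.4] turn tool z: -0.1 dist 11.5
level deg tool: [0.18 0.22 0.  ]
```

View pics/c20.png

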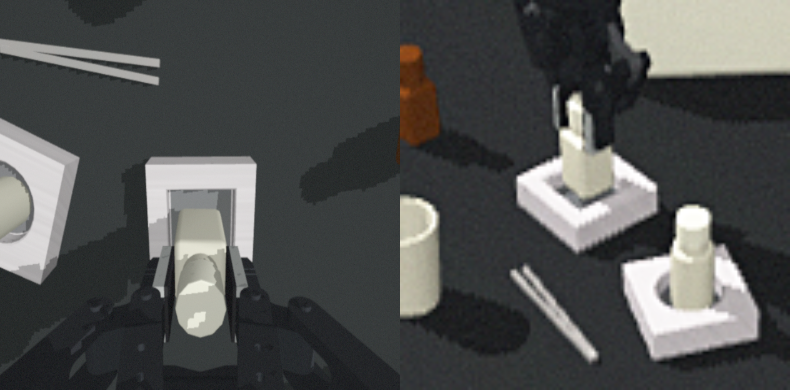

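It's centred in the square well, so I'll lower it to the floor.

Request:
step_arm(
  motion=[
    [1, 0, 6, 0.2, 0.2, 0],
    [0, 0, 5, 0, 0, 0],
    [0, 0, 3, 0, 0, 0],
    [0, 0, 2, 0, 0, 0],
    [0, 0, 0, 0, 0, 0],
  ],
)

```text
clock: 39.5
position: [0.6113, 0.2645, 0.0328]
ee_rot: [-0.06, 0.998, 0.001, 0.002]
ft_force: [-0.2, 0.4, -1.5]
grip_width: 0.334
```

Request:
step_arm(
  motion=[
    [1, 0, 2, 0, 0, 0],
    [0, 0, 0, 0, 0, 0],
  ],
)

```text
clock: 39.75
position: [0.6117, 0.2646, 0.0324]
ee_rot: [-0.06, 0.998, 0.002, 0.003]
ft_force: [-0.6, -0.1, -0.8]
grip_width: 0.334
```

The height is 32.4 − 22.4 = 10.0 mm, so it's on the floor. I'll release and rise.

Request:
step_arm(
  motion=[
    [0, 0, 0, 0, 0, 0],
    [0, 0, 0, 0, 0, 0],
    [0, 0, 0, 0, 0, 0],
    [0, 0, 0, 0, 0, 0],
    [0, 0, 0, 0, 0, 0],
  ],
  jaw=55,
)

```text
clock: 40.38
position: [0.6111, 0.2645, 0.031]
ee_rot: [-0.06, 0.998, 0.001, 0.003]
ft_force: [-0.2, 0.1, -0.6]
grip_width: 0.642
```

Request:
step_arm(
  motion=[
    [0, 0, -15, 0, 0, 0],
    [0, 0, -40, 0, 0, 0],
    [0, 0, -50, 0, 0, 0],
    [0, 0, -40, 0, 0, 0],
    [30, 0, -20, 0, 0, 0],
    [40, 0, 0, 0, 0, 0],
    [40, 0, 0, 0, 0, 0],
    [40, 0, 0, 0, 0, 0],
    [0, 0, 0, 0, 0, 0],
    [0, 0, 0, 0, 0, 0],
  ],
)

```text
clock: 41.62
position: [0.4592, 0.2452, 0.2111]
ee_rot: [-0.059, 0.998, 0.004, 0.008]
ft_force: [0.6, -1.0, 0.4]
grip_width: 0.643
```

```bash
python3 - <<'E'
from h import *
plan([.47,.26,.25])
snap('top','t21.png');snap('side','s21.png');snap('wrist','w21.png')
E
```

```text
t 41.62 pos [459.2 245.2 211.1] jawang 96.8 grip mm 54.9 F [ 0.6 -1.   0.4] j7 1.13 tilt [0.0152 0.0094]
shift tool, no turn: [-13.1  13.8 -38.6] turn tool z: 0 dist 43.0
level deg tool: [0.43 0.93 0.  ]
```

View pics/t21.png

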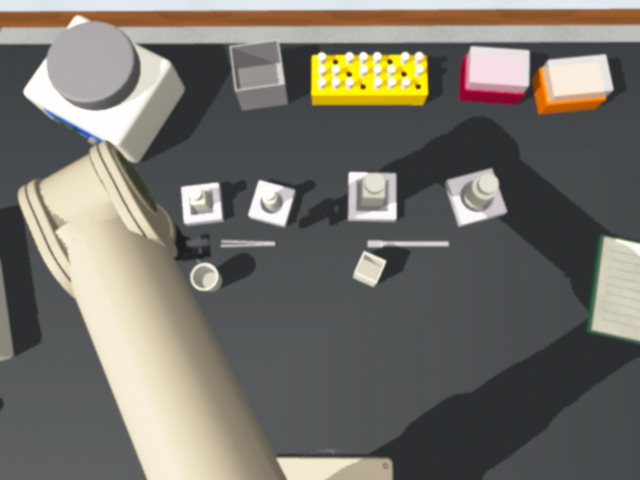

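View pics/s21.png

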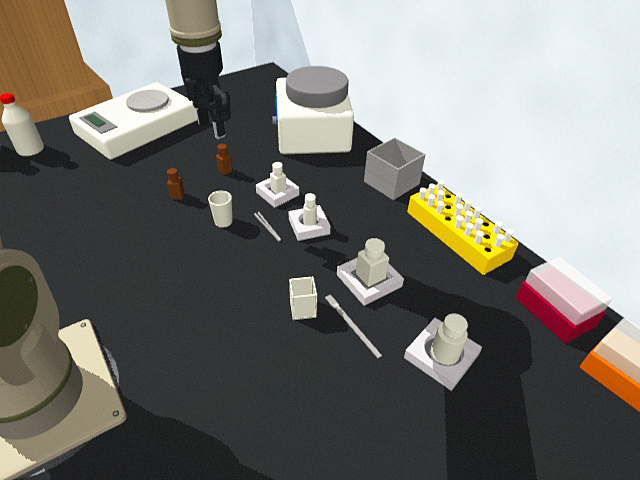

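All four bottles stand in their blocks. In the side view they are at (278,180), (310,212), (373,262) and (452,340). The beaker (205,277) and jar (370,268) haven't moved in the top view. As a last check, I'll look at enlarged crops and triangulate the cap heights.

```bash
python3 - <<'E'
from h import *
t=cv2.imread('pics/t21.png');s=cv2.imread('pics/s21.png')
f=lambda im,c,r,w:cv2.resize(im[r-w:r+w,c-w:c+w],(200,200),interpolation=2)
a=np.hstack([f(t,c,r,25) for c,r in [(202,203),(271,202),(372,196),(476,196)]])
b=np.hstack([f(s,c,r,40) for c,r in [(278,182),(310,215),(371,268),(445,345)]])
cv2.imwrite('pics/fin.png',np.vstack([a,b]))
T=manip.camera_info('top');S=manip.camera_info('side')
for n,p in [('SS',[.611,.2645]),('SR',[.612,.121]),('LS',[.628,-.0845]),('LR',[.627,-.297])]:
    z=.086 if n[0]=='S' else .1
    print(n,proj(T,p+[z]).round(1),proj(S,p+[z]).round(1))
E
```

```text
SS [193.2 193.3] [275.6 164.5]
SR [267.4 192.8] [308.7 196.6]
LS [374.4 182.6] [373.7 245. ]
LR [486.3 183.1] [453.5 321.7]
```

View pics/fin.png

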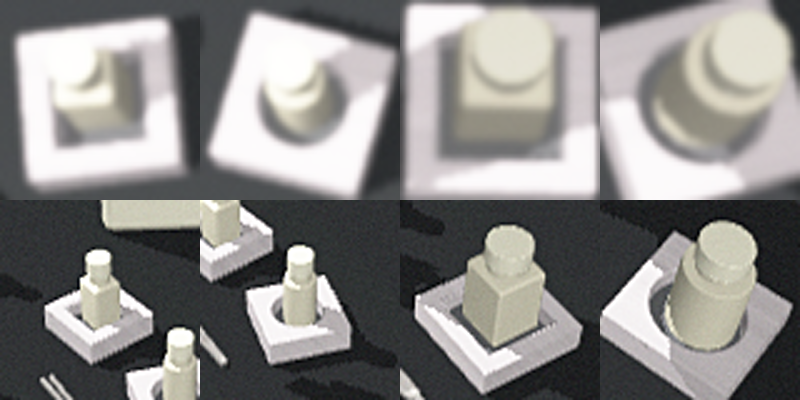

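The caps sit within about 3 px of where on-floor bottles should project, all four stand upright inside their wells, and the gripper is clear. I'm handing in.

```bash
python3 -c "
from workcell import manip
print(manip.hand_in(), manip.get_obs()['clock'])"
```

```text
the job is handed in; nothing more can be done
the job is handed in; nothing more can be done
```

All four bottles are standing upright in their matching cooling blocks, and I handed the job in at about 42 s of the 102 s allowed. The order was large round, large square, small round, then small square, so both large ones were in before either small one.

**Last checks:**
- **Position:** In the final top and side pictures all four stand inside their wells. In the side view the cap tops are within about 3 px of where bottles on the well floors should appear. The tool heights at release also put the undersides at 10–11 mm; the floor is at 10 mm.
- **Left alone:** The beaker and jar are at their starting pixels in the top view. The brown look-alikes are upright, but the arm hid them from above, so only the side view shows them.
- **Disagreed:** The first top and side estimates of the bottle positions differed by up to 8 mm, so I refined each one with the wrist camera before gripping. The wrist force was too noisy (about ±1 N) to show floor contact clearly, so I went by height instead. None of the checks failed.

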